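# Set the kiln props out to dry

## Robot

A 6-joint arm with a two-finger parallel gripper is mounted at the origin on the work surface. World frame = base frame: x ahead of the robot, y to its left, z up, the work surface at z = 0. Lengths are in m, angles in degrees, forces in N, time in s.
With the tool pointing down it reaches from about 0.25 to 0.725 m from the base axis. Payload 9.7 kg.
Tool frame: the origin (TCP) lies at the very end of the fingers, on their centre line; the grasp point (between the pads) lies 19 mm behind it; x points along the fingers, y is the direction in which the jaws open and shut, and the axes are right-handed (so a half turn about x gives the same grasp; the last joint's range is limited). The gripper opens to 85 mm and grips with 20 to 120 N. Pads are 22 mm wide; open, the fingers measure 114 mm over their backs; the gripper's body (76 mm by 85 mm) begins 54 mm behind the grasp point. The pads swing forward as they close: fully open they stand 13 mm farther back than shut.
Start: joints at [72.938, 4.979, 10.078, 95.1, 0, 90], TCP at [0.161, 0.526, 0.231] pointing down, gripper open.
Joint ranges: [-179.16, 179.16], [-48.56, 103.87], [-65.8, 70.77], [-126.05, 130.52], [-82.76, 87.17], [-180, 180]. Speed limits (degrees/s): [127.2, 127.2, 147.25, 180, 180, 180].

## Interface

Orientations are given as [roll, pitch, yaw] about the fixed x, y, z axes, in that order (R = Rz(yaw) Ry(pitch) Rx(roll)).
In Python, from workcell import get_obs, cams, bot gives the robot as it stands.
- The arm moves only by the tool apply_moves, never from a script. Its argument "rows" is a list that holds one entry, the list of rows, each a list of 7 numbers: the shift along the tool's x, y, z in mm, then the turn, a rotation vector about the tool's x, y, z in rad, then the opening, from 0 (shut) to 1 (fully open). A call has 1 to 20 rows; each row is the pose to reach, as a shift and turn from the pose measured when the call began, along the tool's axes at that moment; what a row does not reach only later rows make up. A row lasts 1/10 s, in which the tool goes at most 50 mm and 8.59 degrees, less where a joint would pass 70% of its speed; a pose out of reach is approached as far as the arm can. A call with a gripper value outside its range is refused whole. The fingers move at their own pace and stop on an object; "newtons" is the grip in N (left out, the last holds). Time passes only in rows, so rows that repeat a pose let the fingers close. It gives the time, the measured TCP pose, the force and the opening at its end, in the units of the state.
- get_obs(): the state, without advancing time (a new reading comes with each control period).
- cams.camera(name): name is "scene" or "top" or "wrist"; returns a dict with "pixels" (384x512x3 uint8, red, green, blue), "range_z" (384x512 float32, m along the optical axis (not along the pixel's ray), 0 where there is no reading), "fx", "fy", "cx", "cy" (pixels), "D" ([k1, k2, p1, p2, k3] as OpenCV has them; the pictures are not rectified), "eye" and "attitude" of the camera in the world. Camera axes: x right, y up, looking along -z (the intrinsics and any distortion apply to the point x, -y, -z); pixel columns grow to the right and rows downward; lengths in m; the calibration is good to about 2 mm. A picture is of the moment at which its call begins.
- bot.job_done(): hands the job in, once; it reports no verdict.
Trained networks look in a picture, given as the dict that the camera call returned (one of the last four; its "shot" number tells which), for a name from the list of things; names that differ only in an ending like _2 or _b are one class to them, and where a whole thing is asked for, a point or a joint stands for the part that bears it (a point fixed in the world has none). Each returns a list of dicts, best first, with "confidence" (0 to 1); they miss things now and then, are a little off and sometimes report something else, mostly with a low value. They report only what shows in the picture. A call takes as long as a camera call. They do not tell look-alikes from the thing itself.
- cams.find_in(label, picture): "at" ([x, y, z] in m, in world coordinates, good to about 4 mm: the middle of the surface that is visible of it).
The state is a dict: "time": time; "q": joint angles; "qd": joint speeds; "joint_efforts": joint torques, N m; "ee_pos": TCP position; "tcp_rot": TCP orientation; "wrist_force": force on the tool from outside, world axes, zero at the start; "torque": the same for the moment, N m; "opening": finger opening in m.
Only numpy, scipy, OpenCV 4.12 (cv2) and the standard library are available. Lean on these libraries where they do the work, as an engineer would, in place of code of your own. Each camera call takes 0.05 s, during which the arm holds its last target.

## Task

The washed kiln props lie in a heap on the drying plate: spread them evenly over the whole plate in a single layer, at least 3 cm clear between any two and no quarter of the plate left bare. Only then turn the plate's selector to the two-dot mark. Also stand both wash brushes in the brush stand with their handles down (at any time), and leave the crockery and other things on the table where they are.

Things in the scene. Friction and masses are not known exactly. Their poses are not given: they have to be found in the camera images.
- plate_middle (a point): middle of the drying plate's flat dark metal surface, 30 mm above the table. The clear surface measures 280 mm along this frame's x by 300 mm along its y, inside an aluminium rim 10 mm wide that stands 8 mm above it. Frame z is up. On the -y side the plate unit carries on as a grey control strip 100 mm wide (its top 38 mm above the table), from y = -160 to -260 mm
- selector (a joint): angle of the selector knob on the grey control strip (rad): 0 = pointer at the white bar (off), grows clockwise seen from above; 0.7 = one dot, 1.4 = two dots, 2.1 = three dots; stop at 2.8. Stiff enough to stay where it is left
- selector_grip (a point): on the knob's axis, at the height to grip it, 37 mm above the strip (the knob's top is 7 mm higher). The knob is a black bar grip 46 mm long, 14 mm wide and 32 mm tall on a disc 48 mm across, with a white pointer line on one half of its top. This frame turns with the knob: its x lies along the bar, the pointer is on its -x side
- two_dots (a point): the two-dot mark on the strip, 42 mm from the knob's axis
- prop1: kiln prop: cream fired-clay block 60 mm long (its x) by 50 by 50 mm, a dark hole mark in each end, 0.25 kg; origin in its middle. One of 4 to 7 alike (None at the start if absent)
- prop2: kiln prop: cream fired-clay block 60 mm long (its x) by 50 by 50 mm, a dark hole mark in each end, 0.25 kg; origin in its middle. One of 4 to 7 alike (None at the start if absent)
- prop3: kiln prop: cream fired-clay block 60 mm long (its x) by 50 by 50 mm, a dark hole mark in each end, 0.25 kg; origin in its middle. One of 4 to 7 alike (None at the start if absent)
- prop4: kiln prop: cream fired-clay block 60 mm long (its x) by 50 by 50 mm, a dark hole mark in each end, 0.25 kg; origin in its middle. One of 4 to 7 alike (None at the start if absent)
- prop5: kiln prop: cream fired-clay block 60 mm long (its x) by 50 by 50 mm, a dark hole mark in each end, 0.25 kg; origin in its middle. One of 4 to 7 alike (None at the start if absent)
- prop6: kiln prop: cream fired-clay block 60 mm long (its x) by 50 by 50 mm, a dark hole mark in each end, 0.25 kg; origin in its middle. One of 4 to 7 alike (None at the start if absent)
- prop7: kiln prop: cream fired-clay block 60 mm long (its x) by 50 by 50 mm, a dark hole mark in each end, 0.25 kg; origin in its middle. One of 4 to 7 alike (None at the start if absent)
- brush1: wash brush, 172 mm long: square wooden handle 22 by 22 mm and 120 mm long, then a steel band 36 mm wide and dark bristles 34 mm wide. Origin in the middle of the handle's butt end, x runs along the brush to the bristles; lies flat on the table, 60 g
- brush2: wash brush, 172 mm long: square wooden handle 22 by 22 mm and 120 mm long, then a steel band 36 mm wide and dark bristles 34 mm wide. Origin in the middle of the handle's butt end, x runs along the brush to the bristles; lies flat on the table, 60 g
- stand: dark wooden brush stand, fixed, an open box 50 mm (its x) by 140 mm (its y) by 85 mm tall, origin under its centre; walls and floor 5 mm; two dividers make three cells in a row along its y, each 40 mm by 40 mm inside, centred at y = -45, 0 and +45 mm
- mug: white mug, 72 mm across, 85 mm tall; origin under its centre; not to be disturbed
- jar: small reddish jar with a lid, 68 mm across, 80 mm tall; origin under its centre; not to be disturbed
- bowl: blue bowl, 120 mm across, 50 mm tall; origin under its centre; not to be disturbed
- scraper: spatula-shaped scraper, 200 mm long, lying flat (origin under its middle); not to be disturbed
- vase: small green vase, 90 mm across, 150 mm tall; origin under its centre; not to be disturbed
Not all that is in view belongs to the job. Leave any pink or red look-alike of the prop1 alone.

How it is judged:
By the outcome, as a careful person would: the job done as asked, in the order asked, and still so for the second after the job is handed in, with the robot touching nothing.
Of prop4, prop5, prop6, prop7 only 1 to 4 are there at a start; the rules pass over those that are not, and their reading is None.
At some moment in a run one of prop1, prop2, prop3 may be knocked a few centimetres aside while the robot is not near it.
Once in a run the grip may slacken for a moment while it holds something.
It also fails if it takes over 210 s, if anything falls off the work surface, if the arm or the gripper's body presses on something with over 40 N, if the wrist force passes 120 N, or if a joint passes its speed limit or range.

## Working session

There is one attempt and no reset: what is moved stays moved. The work goes in short steps, Python scripts to look and compute and a tool call to move; the robot and the scene stay as the last step left them, time stands still between calls to the robot, and variables do not carry over. Pictures are saved under pics/ and viewed, and the job is handed in when it is done.

Besides the shell and the picture viewer there is one more tool, called after "Emit:" as name(argument=value, ...) on one line, values as JSON. apply_moves: Moves the arm, as the interface text tells. Its arguments: {"type":"object","properties":{"rows":{"type":"array"},"newtons":{"type":"number"}},"required":["rows"]}

```bash
ls; mkdir -p pics; cat > h.py <<'E'
import numpy as np, cv2, json
from workcell import get_obs, cams, bot
def save(n,name):
    p=cams.camera(n); cv2.imwrite('pics/'+name,cv2.cvtColor(p['pixels'],cv2.COLOR_RGB2BGR)); return p
def R_of(p):
    from scipy.spatial.transform import Rotation as R
    a=np.array(p['attitude'],float)
    if a.shape==(3,3): return a
    if a.size==4: return R.from_quat(a).as_matrix()
    return R.from_euler('xyz',a,degrees=True).as_matrix()
def cloud(p):
    z=p['range_z']; h,w=z.shape
    u,v=np.meshgrid(np.arange(w),np.arange(h))
    K=np.array([[p['fx'],0,p['cx']],[0,p['fy'],p['cy']],[0,0,1.]])
    pts=cv2.undistortPoints(np.stack([u,v],-1).reshape(-1,1,2).astype(np.float64),K,np.array(p['D'],float)).reshape(h,w,2)
    c=np.stack([pts[...,0]*z,-pts[...,1]*z,-z],-1)
    W=c@R_of(p).T+np.array(p['eye'])
    W[z==0]=np.nan
    return W
E
python3 - <<'E'
from h import *
o=get_obs(); print(o)
for n in ('scene','top','wrist'):
    p=save(n,n+'0.png'); print(n,p['eye'],p['attitude'],p['fx'],p['D'],p.get('shot'))
E
```

```text
pics
{'time': 0.0, 'q': array([ 7.29375993e+01,  5.01201282e+00,  1.00330110e+01,  9.51000970e+01,
       -8.51594617e-04,  9.00002660e+01]), 'qd': array([ 0.02797074,  0.0486263 ,  0.05921155, -0.01258309, -0.01823187,
        0.0365001 ]), 'joint_efforts': array([ 1.64952984e-03, -5.20392752e+01,  4.64794850e+01,  1.65844196e-02,
        8.96226538e-05,  2.61997417e-05]), 'ee_pos': array([0.16131048, 0.52556045, 0.2305614 ]), 'tcp_rot': array([ -89.38289912,   89.92089668, -106.44556518]), 'wrist_force': array([ 0.01316343, -0.16116781,  0.27367583]), 'torque': array([ 0.02107987, -0.018154  , -0.00062885]), 'opening': 0.08542739289318205}
scene [1.36945686 0.16894367 1.00513895] [ 44.451484    -1.1563312  102.19418873] 426.4952058893454 [-0.06098708  0.          0.          0.          0.        ] 1
top [ 0.22465368 -0.00563103  1.49343121] [ 12.05519642   0.26184854 -89.87980477] 439.8534786007048 [-0.09118992  0.          0.          0.          0.        ] 2
wrist [0.08424582 0.55040276 0.37243058] [-18.19876462   0.0821054   72.90864093] 310.6968450744404 [0.01188883 0.         0.         0.         0.        ] 3
```

View pics/scene0.png

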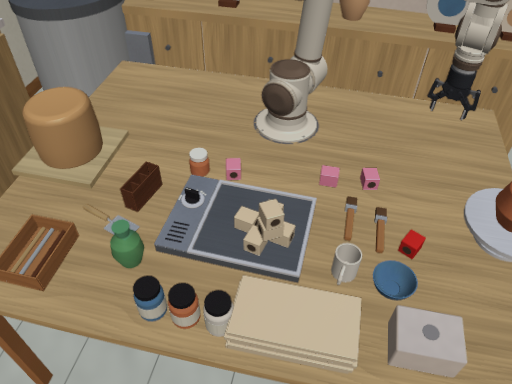

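View pics/top0.png

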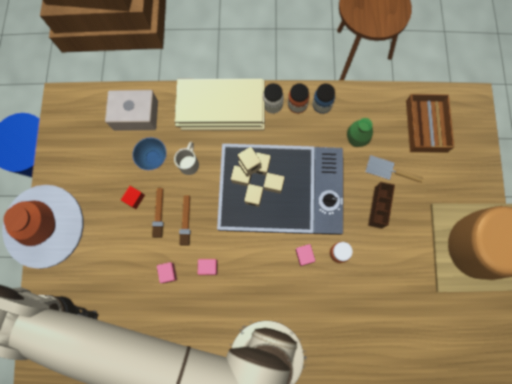

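View pics/wrist0.png

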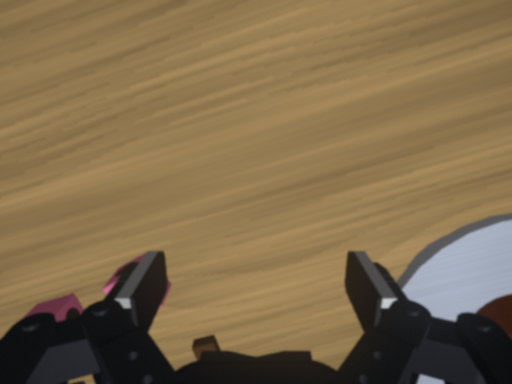

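The scene shows the plate (top px 220–312, 145–232) with about 5 cream props at top px 233–285, 148–205. The selector is at (329,201), the brushes at (158,212) and (185,220), and the stand at (382,205). The pink blocks and the red cube are look-alikes, so I'll leave them. Next I'll measure.

```bash
python3 - <<'E'
from h import *
p=save('top','top1.png'); W=cloud(p)
im=p['pixels']
def crop(im,r,n,s):
    c=im[r[1]:r[3],r[0]:r[2]]; c=cv2.resize(c,None,fx=s,fy=s,interpolation=cv2.INTER_CUBIC); cv2.imwrite('pics/'+n,cv2.cvtColor(c,cv2.COLOR_RGB2BGR))
crop(im,(140,130,400,245),'topcrop.png',3)
q=save('scene','scene1.png'); crop(q['pixels'],(140,140,420,290),'scenecrop.png',2.8)
for l in ['prop1','brush1','stand','selector','mug','jar','bowl','scraper','vase','plate_middle','two_dots','selector_grip']:
    for n,pp in (('top',p),('scene',q)):
        try: print(l,n,[(np.round(d['at'],3).tolist(),round(d['confidence'],2)) for d in cams.find_in(l,pp)][:10])
        except Exception as e: print(l,n,e)
np.save('Wtop.npy',W); np.save('Wsc.npy',cloud(q)); np.save('imtop.npy',im)
E
```

```text
prop1 top [([0.522, 0.456, 0.048], 0.87), ([0.293, 0.192, 0.047], 0.84), ([0.524, 0.044, 0.084], 0.78), ([0.334, -0.125, 0.049], 0.71), ([0.603, 0.07, 0.111], 0.64), ([0.586, 0.089, 0.08], 0.63), ([0.564, -0.021, 0.08], 0.6), ([0.64, 0.008, 0.081], 0.59)]
prop1 scene [([0.662, 0.016, 0.078], 0.97), ([0.296, 0.328, 0.051], 0.88), ([0.764, -0.306, 0.094], 0.74), ([0.544, 0.454, 0.052], 0.7), ([0.636, 0.06, 0.181], 0.67), ([0.315, 0.195, 0.049], 0.66), ([0.357, -0.12, 0.048], 0.65), ([0.585, -0.022, 0.081], 0.62), ([0.641, 0.056, 0.108], 0.59), ([0.618, 0.103, 0.069], 0.54)]
brush1 top [([0.459, 0.369, 0.019], 0.84)]
brush1 scene [([0.449, 0.276, 0.022], 0.89), ([0.472, 0.377, 0.019], 0.74), ([0.524, -0.206, 0.064], 0.3)]
stand top [([0.504, -0.39, 0.052], 0.57)]
stand scene [([0.516, -0.375, 0.063], 0.8)]
selector top [([0.512, -0.21, 0.055], 0.67), ([0.585, 0.091, 0.08], 0.28)]
selector scene [([0.524, -0.21, 0.06], 0.48)]
mug top [([0.663, 0.277, 0.039], 0.98), ([0.54, -0.078, 0.033], 0.32)]
mug scene [([0.666, 0.28, 0.053], 0.87)]
jar top [([0.338, -0.241, 0.083], 0.86)]
jar scene [
[... 198 characters left out ...]
, 0.9), ([0.623, -0.449, 0.003], 0.63)]
scraper top [([0.632, -0.414, 0.003], 0.93), ([0.502, -0.388, 0.053], 0.39)]
scraper scene [([0.624, -0.45, 0.01], 0.72), ([0.662, 0.412, 0.028], 0.55), ([0.449, 0.274, 0.022], 0.34)]
vase top [([0.735, -0.307, 0.104], 0.62)]
vase scene [([0.765, -0.308, 0.095], 0.61)]
plate_middle top [([0.538, -0.081, 0.025], 0.74), ([0.584, 0.09, 0.075], 0.32)]
plate_middle scene [([0.604, -0.082, 0.029], 0.65)]
two_dots top [([0.542, -0.075, 0.031], 0.66), ([0.584, 0.09, 0.081], 0.46)]
two_dots scene [([0.605, -0.082, 0.029], 0.96)]
selector_grip top [([0.513, -0.208, 0.056], 0.69)]
selector_grip scene [([0.524, -0.208, 0.066], 0.54), ([0.365, -0.232, 0.053], 0.5)]
```

View pics/topcrop.png

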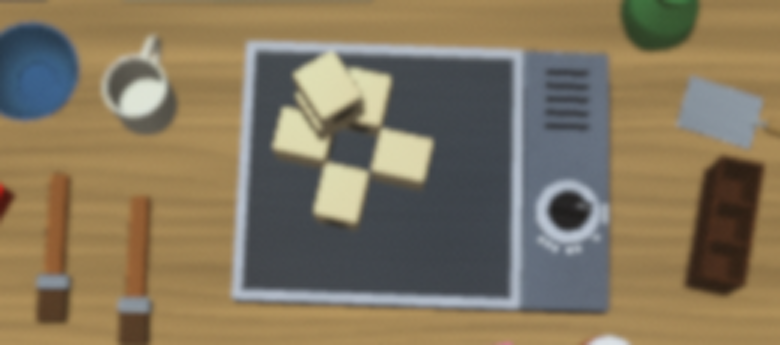

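View pics/scenecrop.png

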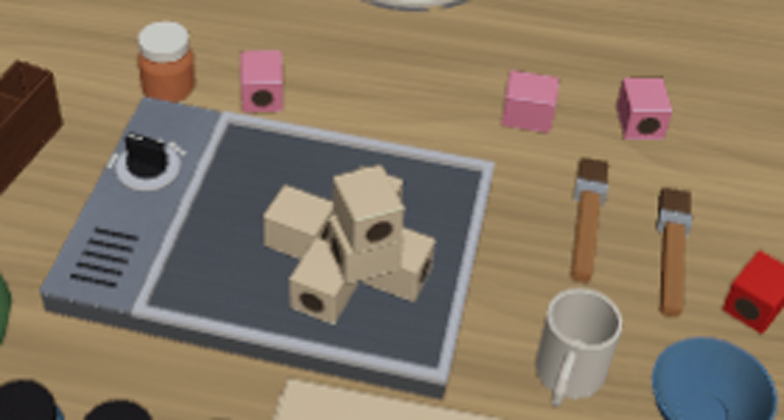

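```bash
python3 - <<'E'
import numpy as np,cv2
W=np.load('Wtop.npy'); S=np.load('Wsc.npy')
for nm,P in(('top',W),('sc',S)):
    m=(P[...,0]>.38)&(P[...,0]<.76)&(P[...,1]>-.28)&(P[...,1]<.2)&(P[...,2]>.02)
    print(nm,np.histogram(P[m][:,2],bins=np.arange(.02,.22,.01)))
# rendered ortho height map, 1mm -> combined, 2 px/mm scale
out=[]
for P in (W,S):
    H=np.zeros((200,250),np.float32)
    p=P.reshape(-1,3); p=p[np.isfinite(p).all(1)]
    p=p[np.argsort(p[:,2])]
    i=((.78-p[:,0])/.002).astype(int); j=((.22-p[:,1])/.002).astype(int)
    ok=(i>=0)&(i<200)&(j>=0)&(j<250)
    H[i[ok],j[ok]]=p[ok,2]
    H=cv2.dilate(H,np.ones((3,3)))
    out.append(cv2.applyColorMap(np.clip(H/.2*255,0,255).astype(np.uint8),cv2.COLORMAP_JET))
o=np.vstack(out); cv2.imwrite('pics/hm.png',cv2.resize(o,None,fx=1.5,fy=1.5,interpolation=0))
# rim/plate: points z in .034-.045
E
```

```text
top (array([2688, 5234, 1117,  113,   72,  503,  507,   14,   20,   11,   19,
         21,   15,   16,   20,  147,  162,    0,    0]), array([0.02, 0.03, 0.04, 0.05, 0.06, 0.07, 0.08, 0.09, 0.1 , 0.11, 0.12,
       0.13, 0.14, 0.15, 0.16, 0.17, 0.18, 0.19, 0.2 , 0.21]))
sc (array([1278, 6284, 1638,  236,  181,  292,  613,   57,   60,   66,   52,
         65,   62,   65,   63,   98,  285,    0,    0]), array([0.02, 0.03, 0.04, 0.05, 0.06, 0.07, 0.08, 0.09, 0.1 , 0.11, 0.12,
       0.13, 0.14, 0.15, 0.16, 0.17, 0.18, 0.19, 0.2 , 0.21]))
```

View pics/hm.png

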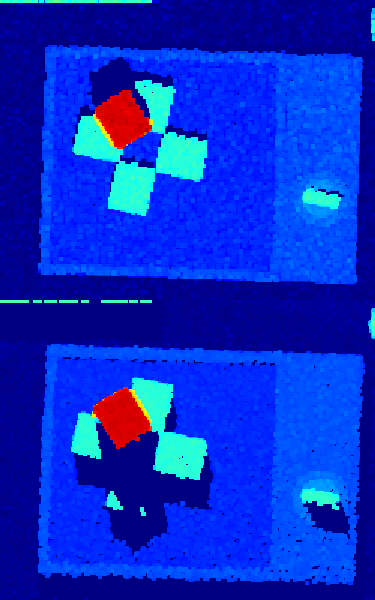

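```bash
cat >> h.py <<'E'
def ortho(p,z,x0,x1,y0,y1,res=.001):
    # image rows: x from x1 down to x0, cols: y from y1 down to y0
    xs=np.arange(x1,x0,-res); ys=np.arange(y1,y0,-res)
    X,Y=np.meshgrid(xs,ys,indexing='ij')
    P=np.stack([X,Y,np.full_like(X,z)],-1).reshape(-1,3)
    c=(P-np.array(p['eye']))@R_of(p); c=c*np.array([1,-1,-1])
    K=np.array([[p['fx'],0,p['cx']],[0,p['fy'],p['cy']],[0,0,1.]])
    uv,_=cv2.projectPoints(c,np.zeros(3),np.zeros(3),K,np.array(p['D'],float))
    uv=uv.reshape(*X.shape,2).astype(np.float32)
    return cv2.remap(p['pixels'],uv[...,0],uv[...,1],cv2.INTER_CUBIC)
def wr(n,im,s=1):
    if s!=1: im=cv2.resize(im,None,fx=s,fy=s,interpolation=cv2.INTER_CUBIC)
    cv2.imwrite('pics/'+n,cv2.cvtColor(im,cv2.COLOR_RGB2BGR))
E
python3 - <<'E'
from h import *
p=cams.camera('top'); q=cams.camera('scene')
for n,c in(('t',p),('s',q)):
    o=ortho(c,.038,.40,.74,-.28,.19); wr('or_%s.png'%n,o,1.6)
    g=cv2.cvtColor(o,cv2.COLOR_RGB2GRAY); hsv=cv2.cvtColor(o,cv2.COLOR_RGB2HSV)
    m=((g>130)&(hsv[...,1]<60)).astype(np.uint8)
    k,l,st,ce=cv2.connectedComponentsWithStats(m)
    i=1+np.argmax(st[1:,4]); 
    r=cv2.minAreaRect(np.argwhere(l==i)[:,::-1].astype(np.float32))
    print(n,st[i],r, 'x',.74-r[0][1]*.001,'y',.19-r[0][0]*.001)
# knob, stand, brushes from top cloud
P=cloud(p)
def rect(m,name,pts=P):
    a=pts[m]; a=a[:,:2]; r=cv2.minAreaRect((a*1000).astype(np.float32)); print(name,m.sum(),r, 'med',np.median(pts[m],axis=0))
x,y,z=P[...,0],P[...,1],P[...,2]
rect((z>.068)&(abs(x-.512)<.06)&(abs(y+.21)<.06),'knobbar')
rect((z>.07)&(z<.1)&(abs(x-.50)<.09)&(abs(y+.385)<.06),'stand')
S=cloud(q);x,y,z=S[...,0],S[...,1],S[...,2]
rect((z>.068)&(abs(x-.512)<.06)&(abs(y+.21)<.06),'knobbar s',S)
rect((z>.07)&(z<.1)&(abs(x-.50)<.09)&(abs(y+.385)<.06),'stand s',S)
for n,c,zz in(('t',p,.02),('s',q,.02)): wr('br_%s.png'%n,ortho(c,zz,.34,.56,.2,.42),2.5)
for n,c,zz in(('t',p,.085),('s',q,.085)): wr('st_%s.png'%n,ortho(c,zz,.40,.60,-.48,-.28),2.5)
E
```

```text
t [   22    21   336   313 20502] ((188.76589965820312, 177.10369873046875), (326.486328125, 304.67852783203125), 1.946195363998413) x 0.5628963012695313 y 0.0012341003417968843
s [   22    21   333   317 17242] ((188.7364044189453, 179.34561157226562), (325.805908203125, 307.8447570800781), 1.7462815046310425) x 0.5606543884277344 y 0.0012635955810546828
knobbar 67 ((514.9486694335938, -208.75140380859375), (43.77335739135742, 14.743987083435059), 79.6662368774414) med [ 0.51449208 -0.20780374  0.0806473 ]
stand 298 ((499.0162048339844, -383.6470031738281), (54.11684036254883, 141.84715270996094), 77.20170593261719) med [ 0.49697776 -0.38452182  0.08197238]
knobbar s 94 ((516.4968872070312, -205.8689422607422), (45.6407470703125, 16.94072723388672), 77.36247253417969) med [ 0.51905983 -0.20615327  0.08095995]
stand s 466 ((499.5425720214844, -384.7045593261719), (56.434967041015625, 143.1349639892578), 77.30341339111328) med [ 0.50295212 -0.38409162  0.07983813]
```

View pics/or_t.png

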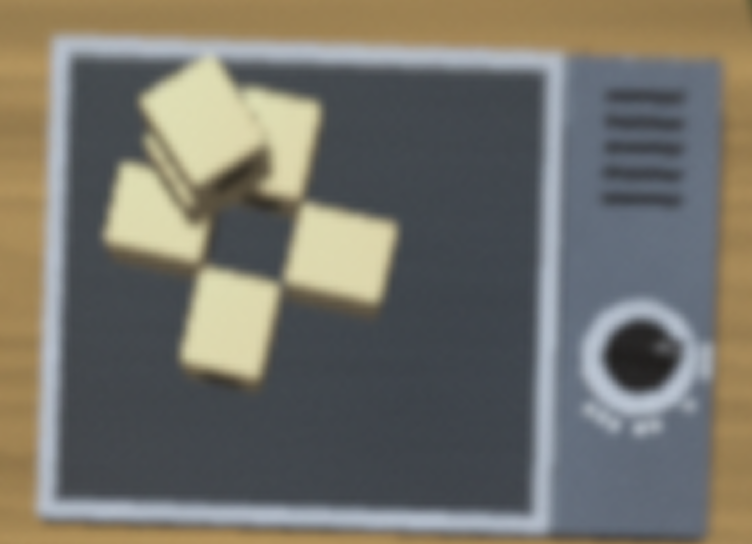

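View pics/br_t.png

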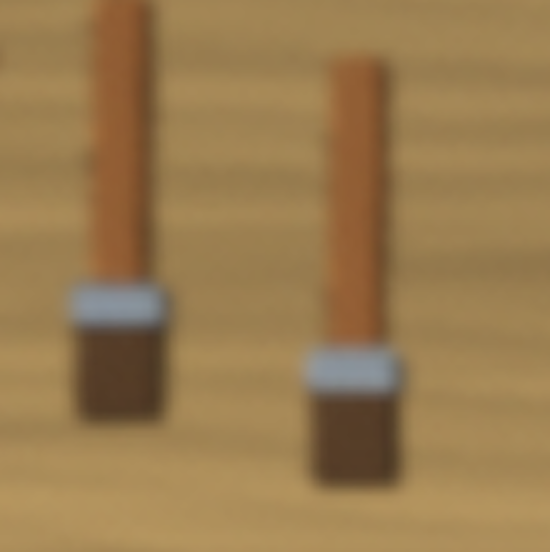

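View pics/st_t.png

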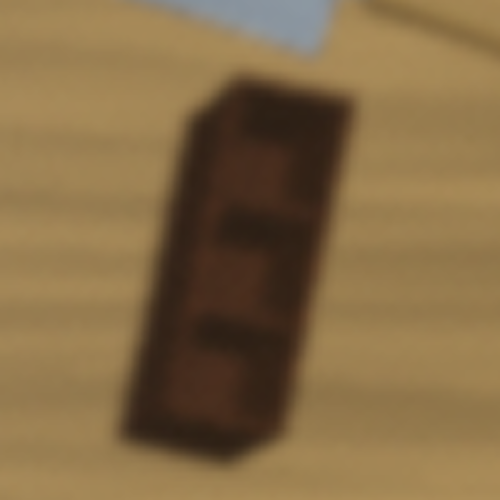

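View pics/st_s.png

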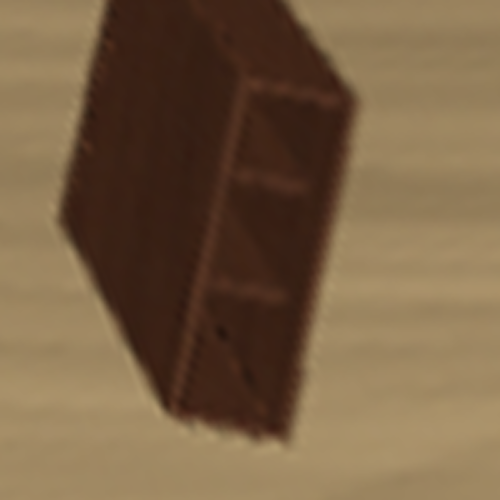

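```bash
cat >> h.py <<'E'
from scipy.spatial.transform import Rotation as Rot
def props(z0,z1,views=('top','scene'),box=(.40,.74,-.16,.18)):
    for v in views:
        p=cams.camera(v); P=cloud(p); x,y,z=P[...,0],P[...,1],P[...,2]
        c=p['pixels'].astype(int); cream=(c[...,0]-c[...,2]>12)&(c[...,0]>100)
        m=((z>z0)&(z<z1)&(x>box[0])&(x<box[1])&(y>box[2])&(y<box[3])&cream).astype(np.uint8)
        # split in image by components after erosion
        k,l,st,ce=cv2.connectedComponentsWithStats(m,connectivity=4)
        for i in range(1,k):
            if st[i,4]<40: continue
            a=P[l==i]; r=cv2.minAreaRect((a[:,:2]*1000).astype(np.float32))
            (w,h),an=r[1],r[2]
            if w<h: w,h,an=h,w,an+90
            print(v,'n',st[i,4],'c',np.round(r[0],0),'LxW',round(w),round(h),'longaxis deg',round((an+90)%180-90,1),'z',round(float(np.median(a[:,2])),3))
def go(pos,t=(0,0,-1),jaw=(0,1,0)):
    """relative move in tool frame to reach pos, tool x along t, jaw along +-jaw (picks smaller turn; prints both)"""
    o=get_obs(); R0=Rot.from_euler('xyz',o['tcp_rot'],degrees=True); p0=np.array(o['ee_pos'])
    t=np.array(t,float); t/=np.linalg.norm(t); j=np.array(jaw,float); j-=t*(j@t); j/=np.linalg.norm(j)
    s=R0.inv().apply(np.array(pos)-p0)*1000
    print('t',round(o['time'],2),'pos',np.round(p0,4),'q',np.round(o['q'],1),'open',round(o['opening'],4),'F',np.round(o['wrist_force'],1))
    for sg in (1,-1):
        Rt=Rot.from_matrix(np.stack([t,sg*j,np.cross(t,sg*j)],1))
        rv=(R0.inv()*Rt).as_rotvec()
        print('  shift',np.round(s,1),'rotvec',np.round(rv,4),'deg',round(np.degrees(np.linalg.norm(rv)),1))
PC=np.array([.562,.001]); PX=np.array([.9994,-.033]); PY=np.array([.033,.9994])
def slot(a,b): return PC+PX*a+PY*b
E
python3 - <<'E'
from h import *
props(.165,.2); props(.07,.095)
import math
print(Rot.from_euler('xyz',get_obs()['tcp_rot'],degrees=True).as_matrix().round(3))
E
```

```text
top n 312 c [622.  56.] LxW 61 51 longaxis deg 33.2 z 0.18
scene n 403 c [622.  58.] LxW 63 51 longaxis deg 32.7 z 0.181
top n 170 c [639.  19.] LxW 61 49 longaxis deg -12.6 z 0.081
top n 213 c [595.  87.] LxW 59 50 longaxis deg 75.4 z 0.08
top n 276 c [571. -22.] LxW 60 52 longaxis deg 76.3 z 0.08
top n 277 c [529.  45.] LxW 62 50 longaxis deg -11.9 z 0.08
scene n 788 c [614.  27.] LxW 172 113 longaxis deg 76.5 z 0.082
[[-0.     0.293  0.956]
 [-0.     0.956 -0.293]
 [-1.    -0.     0.   ]]
```

```bash
python3 - <<'E'
from h import *
go((.622,.057,.25),jaw=(.545,-.839,0))
E
```

```text
t 1.75 pos [0.1614 0.5258 0.2313] q [72.9  5.  10.1 95.1 -0.  90. ] open 0.0853 F [ 0.2 -0.1 -0.3]
  shift [ -18.7 -313.   577.9] rotvec [2.2677e+00 1.0000e-04 0.0000e+00] deg 129.9
  shift [ -18.7 -313.   577.9] rotvec [-8.738e-01 -0.000e+00  1.000e-04] deg 50.1
```

Emit:
apply_moves(rows=[[[-19,-313,578,2.268,0,0,1],[-19,-313,578,2.268,0,0,1],[-19,-313,578,2.268,0,0,1],[-19,-313,578,2.268,0,0,1],[-19,-313,578,2.268,0,0,1],[-19,-313,578,2.268,0,0,1],[-19,-313,578,2.268,0,0,1],[-19,-313,578,2.268,0,0,1],[-19,-313,578,2.268,0,0,1],[-19,-313,578,2.268,0,0,1],[-19,-313,578,2.268,0,0,1],[-19,-313,578,2.268,0,0,1],[-19,-313,578,2.268,0,0,1],[-19,-313,578,2.268,0,0,1],[-19,-313,578,2.268,0,0,1],[-19,-313,578,2.268,0,0,1],[-19,-313,578,2.268,0,0,1],[-19,-313,578,2.268,0,0,1]]], newtons=50)

```text
time: 3.55
ee_pos: [0.6219, 0.0573, 0.2505]
tcp_rot: [149.8, 90.0, 3.0]
wrist_force: [-0.5, 0.9, 0.0]
opening: 0.0854
```

```bash
python3 - <<'E'
from h import *
go((.622,.057,.145),jaw=(.545,-.839,0))
p=save('wrist','w1.png')
E
```

```text
t 3.55 pos [0.6219 0.0573 0.2505] q [  5.3  16.3  25.2  98.9  -0.  152.1] open 0.0854 F [-0.5  0.9  0. ]
  shift [1.055e+02 3.000e-01 1.000e-01] rotvec [ 0.0036 -0.0003 -0.0002] deg 0.2
  shift [1.055e+02 3.000e-01 1.000e-01] rotvec [-3.138e+00  2.000e-04 -4.000e-04] deg 179.8
```

View pics/w1.png

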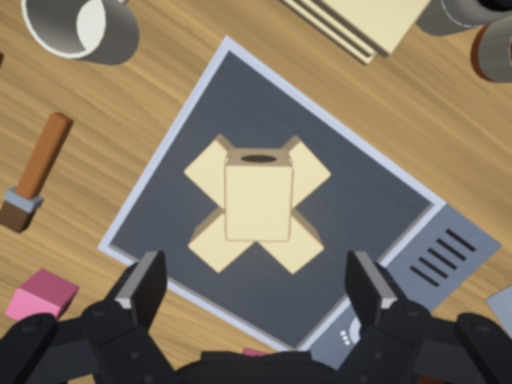

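The wrist view shows the top prop at (258,200), centred and square between the fingers (fingers at 150 and 365). I'll descend and grip.

Emit:
apply_moves(rows=[[[50,0,0,0,0,0,1],[90,0,0,0,0,0,1],[105,0,0,0,0,0,1],[105,0,0,0,0,0,1],[105,0,0,0,0,0,0.4],[105,0,0,0,0,0,0.4],[105,0,0,0,0,0,0.4],[105,0,0,0,0,0,0.4],[105,0,0,0,0,0,0.4],[105,0,0,0,0,0,0.4]]], newtons=50)

```text
time: 4.6
ee_pos: [0.623, 0.0574, 0.1477]
tcp_rot: [150.5, 89.8, 3.7]
wrist_force: [1.6, -0.7, 4.9]
opening: 0.049
```

```bash
python3 - <<'E'
from h import *
s=slot(-.075,-.103); print(s); go((s[0],s[1],.25),jaw=-np.r_[PY,0])
E
```

```text
[ 0.483646  -0.0994632]
t 4.6 pos [0.623  0.0574 0.1477] q [  5.3  14.3  11.4  86.9  -0.  152.1] open 0.049 F [ 1.6 -0.7  4.9]
  shift [-102.9   55.2  202.1] rotvec [ 0.6122 -0.0041 -0.0009] deg 35.1
  shift [-102.9   55.2  202.1] rotvec [-2.5293e+00  1.1000e-03 -5.4000e-03] deg 144.9
```

Emit:
apply_moves(rows=[[[-40,0,0,0,0,0,0.4],[-80,0,0,0,0,0,0.4],[-103,0,0,0,0,0,0.4],[-103,10,36,0.12,0,0,0.4],[-103,20,72,0.24,0,0,0.4],[-103,30,108,0.36,0,0,0.4],[-103,40,144,0.48,0,0,0.4],[-103,50,180,0.6,0,0,0.4],[-103,55,202,0.612,0,0,0.4],[-103,55,202,0.612,0,0,0.4],[-103,55,202,0.612,0,0,0.4]]])

```text
time: 5.7
ee_pos: [0.4837, -0.0995, 0.2508]
tcp_rot: [-175.5, 89.7, 2.6]
wrist_force: [-0.1, 0.3, -2.6]
opening: 0.0494
```

```bash
python3 - <<'E'
from h import *
s=slot(-.075,-.103); go((s[0],s[1],.049),jaw=-np.r_[PY,0])
print('--');props(.115,.145)
save('wrist','w2.png')
E
```

```text
t 5.7 pos [ 0.4837 -0.0995  0.2508] q [-1.170e+01 -2.500e+00  4.600e+00  9.680e+01  1.000e-01  1.702e+02] open 0.0494 F [-0.1  0.3 -2.6]
  shift [2.018e+02 1.000e-01 1.100e+00] rotvec [-0.0004 -0.0053  0.0004] deg 0.3
  shift [2.018e+02 1.000e-01 1.100e+00] rotvec [3.1412e+00 7.0000e-04 8.4000e-03] deg 180.0
--
top n 298 c [622.  57.] LxW 61 52 longaxis deg -58.8 z 0.13
scene n 393 c [622.  57.] LxW 61 53 longaxis deg -57.3 z 0.131
```

View pics/w2.png

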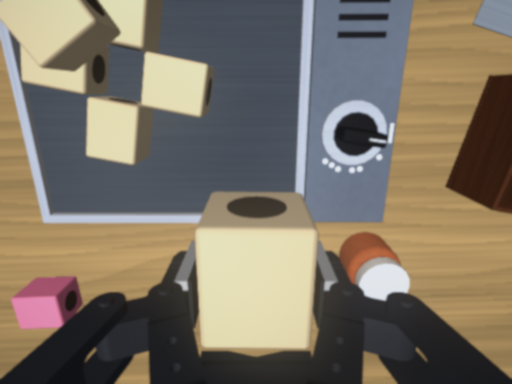

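The prop is held squarely (at 255,270 in the wrist view). Selector pointer is near the white bar. I'll lower it now.

Emit:
apply_moves(rows=[[[45,0,1,0,0,0,0.4],[90,0,1,0,-0.005,0,0.4],[135,0,1,0,-0.005,0,0.4],[170,0,1,0,-0.005,0,0.4],[190,0,1,0,-0.005,0,0.4],[200,0,1,0,-0.005,0,0.4],[202,0,1,0,-0.005,0,0.4],[202,0,1,0,-0.005,0,0.4],[202,0,1,0,-0.005,0,0.8],[202,0,1,0,-0.005,0,0.8],[202,0,1,0,-0.005,0,0.8],[160,0,1,0,-0.005,0,0.8],[115,0,1,0,-0.005,0,1],[70,0,1,0,-0.005,0,1],[20,0,1,0,-0.005,0,1],[0,0,1,0,-0.005,0,1]]])

```text
time: 7.45
ee_pos: [0.484, -0.0989, 0.2554]
tcp_rot: [174.6, 89.7, -7.3]
wrist_force: [0.0, 0.3, -1.5]
opening: 0.0857
```

```bash
python3 - <<'E'
from h import *
j=np.radians(-58+90); go((.622,.057,.20),jaw=(np.cos(j),np.sin(j),0))
props(.07,.095,('top',))
E
```

```text
t 7.45 pos [ 0.484  -0.0989  0.2554] q [-11.6  -2.4   5.3  97.4   0.  170.3] open 0.0857 F [ 0.   0.3 -1.5]
  shift [  56.  -160.2 -132.7] rotvec [-2.161  -0.0025 -0.0061] deg 123.8
  shift [  56.  -160.2 -132.7] rotvec [ 0.9806 -0.0052  0.0022] deg 56.2
top n 175 c [638.  19.] LxW 61 48 longaxis deg -12.8 z 0.08
top n 214 c [597.  87.] LxW 60 51 longaxis deg 77.7 z 0.08
top n 227 c [572. -22.] LxW 60 51 longaxis deg 77.4 z 0.08
top n 278 c [530.  45.] LxW 62 50 longaxis deg -13.5 z 0.08
```

Emit:
apply_moves(rows=[[[6,-160,-133,-2.161,0,0,1],[6,-160,-133,-2.161,0,0,1],[6,-160,-133,-2.161,0,0,1],[6,-160,-133,-2.161,0,0,1],[6,-160,-133,-2.161,0,0,1],[6,-160,-133,-2.161,0,0,1],[6,-160,-133,-2.161,0,0,1],[6,-160,-133,-2.161,0,0,1],[6,-160,-133,-2.161,0,0,1],[6,-160,-133,-2.161,0,0,1],[6,-160,-133,-2.161,0,0,1],[6,-160,-133,-2.161,0,0,1],[6,-160,-133,-2.161,0,0,1],[6,-160,-133,-2.161,0,0,1],[6,-160,-133,-2.161,0,0,1],[6,-160,-133,-2.161,0,0,1]]])

```text
time: 9.1
ee_pos: [0.6224, 0.0567, 0.2515]
tcp_rot: [49.6, 89.6, -8.4]
wrist_force: [0.1, 0.6, 0.7]
opening: 0.0852
```

```bash
python3 - <<'E'
from h import *
j=np.radians(-58+90); go((.622,.057,.097),jaw=(np.cos(j),np.sin(j),0))
save('wrist','w3.png')
props(.07,.095,('scene',),box=(.42,.54,-.16,0))
E
```

```text
t 9.1 pos [0.6224 0.0567 0.2515] q [ 5.2 15.9 24.9 98.6 -0.1 63.2] open 0.0852 F [0.1 0.6 0.7]
  shift [154.5  -1.1  -1.2] rotvec [ 0.0006  0.0047 -0.0055] deg 0.4
  shift [154.5  -1.1  -1.2] rotvec [-3.1409  0.0087  0.0074] deg 180.0
scene n 266 c [484. -96.] LxW 64 51 longaxis deg -2.8 z 0.081
```

View pics/w3.png

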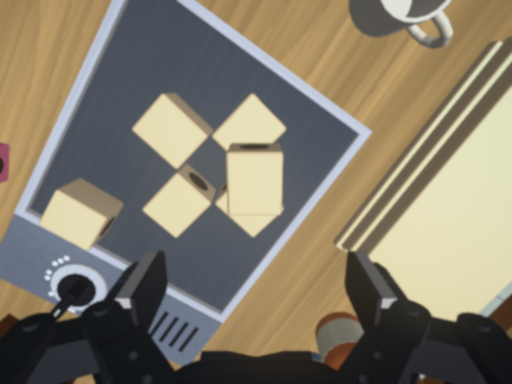

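The mid prop at (254,180) is centred between the fingers. The first prop placed shows at (82,212).

Emit:
apply_moves(rows=[[[50,-1,-1,0,0,0,1],[100,-1,-1,0,0.005,-0.005,1],[140,-1,-1,0,0.005,-0.005,1],[154,-1,-1,0,0.005,-0.005,1],[155,-1,-1,0,0.005,-0.005,1],[155,-1,-1,0,0.005,-0.005,0.4],[155,-1,-1,0,0.005,-0.005,0.4],[155,-1,-1,0,0.005,-0.005,0.4],[155,-1,-1,0,0.005,-0.005,0.4],[155,-1,-1,0,0.005,-0.005,0.4],[155,-1,-1,0,0.005,-0.005,0.4],[110,-1,-1,0,0.005,-0.005,0.4],[65,-1,-1,0,0.005,-0.005,0.4],[20,-1,-1,0,0.005,-0.005,0.4],[5,-1,-1,0,0.005,-0.005,0.4],[5,-1,-1,0,0.005,-0.005,0.4]]])

```text
time: 10.8
ee_pos: [0.6222, 0.0571, 0.2507]
tcp_rot: [67.8, 89.6, 9.7]
wrist_force: [-0.1, -0.4, -3.0]
opening: 0.049
```

```bash
python3 - <<'E'
from h import *
s=slot(.075,-.103); print(s); go((s[0],s[1],.25),jaw=np.r_[PY,0])
E
```

```text
[ 0.633556  -0.1044132]
t 10.8 pos [0.6222 0.0571 0.2507] q [ 5.2 15.9 24.8 98.5  0.  63.4] open 0.049 F [-0.1 -0.4 -3. ]
  shift [  0.5 -75.6 143.2] rotvec [-0.9816  0.0054 -0.0044] deg 56.2
  shift [  0.5 -75.6 143.2] rotvec [ 2.16   -0.0052 -0.0063] deg 123.8
```

Emit:
apply_moves(rows=[[[0,-19,36,-0.14,0,0,0.4],[0,-38,72,-0.28,0,0,0.4],[0,-57,107,-0.42,0,0,0.4],[0,-76,143,-0.56,0,0,0.4],[0,-76,143,-0.7,0,0,0.4],[0,-76,143,-0.84,0,0,0.4],[0,-76,143,-0.98,0.005,-0.005,0.4],[0,-76,143,-0.98,0.005,-0.005,0.4],[0,-76,143,-0.98,0.005,-0.005,0.4]]])

```text
time: 11.7
ee_pos: [0.633, -0.1043, 0.2495]
tcp_rot: [-163.6, 89.9, -165.8]
wrist_force: [-0.2, 0.4, -2.9]
opening: 0.0491
```

```bash
python3 - <<'E'
from h import *
s=slot(.075,-.103); go((s[0],s[1],.0485),jaw=np.r_[PY,0])
props(.07,.095)
E
```

```text
t 11.7 pos [ 0.633  -0.1043  0.2495] q [-9.3 18.9 28.5 99.6 -0.  -7.1] open 0.0491 F [-0.2  0.4 -2.9]
  shift [201.   -0.    0.8] rotvec [-0.0056 -0.0012  0.0003] deg 0.3
  shift [201.   -0.    0.8] rotvec [3.136e+00 5.000e-04 1.900e-03] deg 179.7
top n 263 c [639.  20.] LxW 62 49 longaxis deg -13.8 z 0.08
top n 271 c [597.  87.] LxW 60 51 longaxis deg 76.9 z 0.08
top n 113 c [576.  -5.] LxW 52 25 longaxis deg -11.0 z 0.08
top n 276 c [530.  45.] LxW 62 50 longaxis deg -12.6 z 0.08
scene n 269 c [484. -95.] LxW 67 50 longaxis deg -3.2 z 0.081
scene n 646 c [565.  67.] LxW 157 73 longaxis deg 32.9 z 0.081
scene n 671 c [604.   1.] LxW 153 74 longaxis deg 31.5 z 0.081
```

Emit:
apply_moves(rows=[[[45,0,1,-0.006,0,0,0.4],[90,0,1,-0.006,0,0,0.4],[135,0,1,-0.006,0,0,0.4],[170,0,1,-0.006,0,0,0.4],[190,0,1,-0.006,0,0,0.4],[199,0,1,-0.006,0,0,0.4],[201,0,1,-0.006,0,0,0.4],[201,0,1,-0.006,0,0,0.4],[201,0,1,-0.006,0,0,0.8],[201,0,1,-0.006,0,0,0.8],[201,0,1,-0.006,0,0,0.8],[160,0,1,-0.006,0,0,0.8],[115,0,1,-0.006,0,0,1],[70,0,1,-0.006,0,0,1],[70,0,1,0,0,0,1]]])

```text
time: 13.3
ee_pos: [0.6362, -0.1047, 0.1879]
tcp_rot: [-10.3, 89.4, -12.5]
wrist_force: [0.1, 0.5, -0.5]
opening: 0.0856
```

```bash
python3 - <<'E'
from h import *
j=np.radians(77.2); go((.530,.045,.047),jaw=(np.cos(j),np.sin(j),0))
E
```

```text
t 13.3 pos [ 0.6362 -0.1047  0.1879] q [-9.3 17.1 19.2 91.6 -0.  -7.2] open 0.0856 F [ 0.1  0.5 -0.5]
  shift [ 139.5  145.8 -113.2] rotvec [0.1857 0.0103 0.0009] deg 10.7
  shift [ 139.5  145.8 -113.2] rotvec [-2.9559e+00 -1.3000e-03  1.5200e-02] deg 169.4
```

Emit:
apply_moves(rows=[[[0,36,-28,0.06,0.01,0,1],[0,73,-57,0.12,0.01,0,1],[0,109,-85,0.186,0.01,0,1],[0,146,-113,0.186,0.01,0,1],[0,146,-113,0.186,0.01,0,1],[45,146,-113,0.186,0.01,0,1],[90,146,-113,0.186,0.01,0,1],[125,146,-113,0.186,0.01,0,1],[139,146,-113,0.186,0.01,0,1],[139,146,-113,0.186,0.01,0,1],[139,146,-113,0.186,0.01,0,0.4],[139,146,-113,0.186,0.01,0,0.4],[139,146,-113,0.186,0.01,0,0.4],[139,146,-113,0.186,0.01,0,0.4],[139,146,-113,0.186,0.01,0,0.4],[139,146,-113,0.186,0.01,0,0.4]]])

```text
time: 14.9
ee_pos: [0.5316, 0.045, 0.0498]
tcp_rot: [-3.2, 89.8, -16.0]
wrist_force: [-0.4, -1.4, 5.3]
opening: 0.0491
```

```bash
python3 - <<'E'
from h import *
s=slot(-.075,.103); print(s); go((s[0],s[1],.0485),jaw=np.r_[PY,0])
E
```

```text
[0.490444  0.1064132]
t 14.9 pos [0.5316 0.045  0.0498] q [  4.9   2.9 -12.2  74.7  -0.1  17.7] open 0.0491 F [-0.4 -1.4  5.3]
  shift [  1.1  50.7 -53.8] rotvec [-0.191   0.004   0.0006] deg 10.9
  shift [  1.1  50.7 -53.8] rotvec [ 2.9506e+00  9.0000e-04 -5.9000e-03] deg 169.1
```

Emit:
apply_moves(rows=[[[-40,0,0,0,0,0,0.4],[-80,0,0,0,0,0,0.4],[-80,17,-18,-0.06,0,0,0.4],[-80,34,-36,-0.13,0,0,0.4],[-80,51,-54,-0.19,0,0,0.4],[-80,51,-54,-0.19,0,0,0.4],[-40,51,-54,-0.19,0,0,0.4],[-12,51,-54,-0.19,0,0,0.4],[-2,51,-54,-0.19,0.004,0,0.4],[0,51,-54,-0.19,0.004,0,0.4],[0,51,-54,-0.19,0.004,0,0.4],[0,51,-54,-0.19,0.004,0,0.8],[0,51,-54,-0.19,0.004,0,0.8],[0,51,-54,-0.19,0.004,0,0.8],[-40,51,-54,-0.19,0,0,0.8],[-90,51,-54,-0.19,0,0,1],[-120,51,-54,-0.19,0,0,1],[-150,51,-54,-0.19,0,0,1],[-150,51,-54,-0.19,0,0,1]]])

```text
time: 16.8
ee_pos: [0.4912, 0.1072, 0.2043]
tcp_rot: [3.7, 89.4, 1.8]
wrist_force: [0.4, -1.0, 0.2]
opening: 0.0853
```

```bash
python3 - <<'E'
from h import *
props(.07,.095)
save('wrist','w4.png')
j=np.radians(-12.5); go((.572,-.022,.047),jaw=(np.cos(j),np.sin(j),0))
E
```

```text
top n 264 c [639.  20.] LxW 62 49 longaxis deg -13.0 z 0.081
top n 265 c [ 634. -104.] LxW 59 48 longaxis deg -0.4 z 0.08
top n 105 c [593.  71.] LxW 51 27 longaxis deg -12.8 z 0.08
top n 273 c [572. -22.] LxW 59 52 longaxis deg 76.5 z 0.079
top n 285 c [483. -97.] LxW 60 49 longaxis deg -0.9 z 0.08
scene n 268 c [484. -95.] LxW 64 50 longaxis deg -3.2 z 0.081
scene n 285 c [489. 109.] LxW 65 50 longaxis deg -1.6 z 0.081
scene n 663 c [606.   1.] LxW 154 74 longaxis deg 31.5 z 0.081
scene n 331 c [ 634. -102.] LxW 63 51 longaxis deg -1.8 z 0.081
scene n 336 c [597.  89.] LxW 60 52 longaxis deg 76.2 z 0.081
t 16.95 pos [0.4896 0.1069 0.1992] q [12.4 -2.5 -1.1 91.2 -0.1 14.3] open 0.0858 F [0.3 0.5 0.3]
  shift [ 152.6 -125.8   86.1] rotvec [ 1.755   0.0036 -0.0024] deg 100.6
  shift [ 152.6 -125.8   86.1] rotvec [-1.3865  0.0023  0.0034] deg 79.4
```

View pics/w4.png

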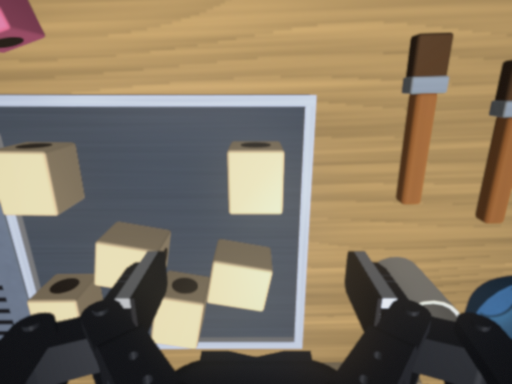

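Emit:
apply_moves(rows=[[[0,-42,29,0.15,0,0,1],[0,-84,57,0.3,0,0,1],[0,-126,86,0.45,0,0,1],[0,-126,86,1.755,0,0,1],[0,-126,86,1.755,0,0,1],[0,-126,86,1.755,0,0,1],[0,-126,86,1.755,0,0,1],[0,-126,86,1.755,0,0,1],[0,-126,86,1.755,0,0,1],[0,-126,86,1.755,0,0,1],[0,-126,86,1.755,0,0,1],[0,-126,86,1.755,0,0,1],[0,-126,86,1.755,0,0,1],[0,-126,86,1.755,0,0,1],[0,-126,86,1.755,0,0,1]]])

```text
time: 18.45
ee_pos: [0.5712, -0.022, 0.1991]
tcp_rot: [80.6, 89.8, -21.7]
wrist_force: [0.6, 0.1, 0.0]
opening: 0.0857
```

```bash
python3 - <<'E'
from h import *
j=np.radians(-12.5); go((.572,-.022,.048),jaw=(np.cos(j),np.sin(j),0))
save('wrist','w5.png')
E
```

```text
t 18.45 pos [ 0.5712 -0.022   0.1991] q [-2.200e+00  7.200e+00  8.900e+00  9.160e+01 -1.000e-01  1.002e+02] open 0.0857 F [0.6 0.1 0. ]
  shift [151.1   0.4  -0.2] rotvec [ 0.0025  0.0005 -0.003 ] deg 0.2
  shift [151.1   0.4  -0.2] rotvec [-3.1391e+00  4.8000e-03  8.0000e-04] deg 179.9
```

View pics/w5.png

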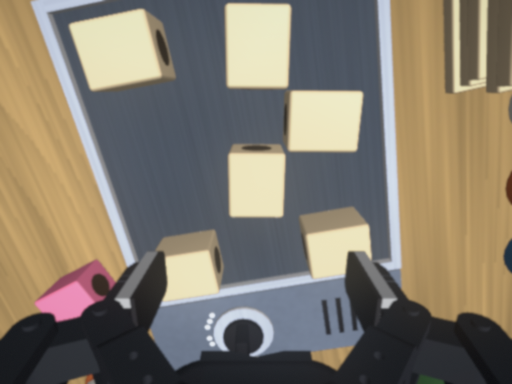

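C at (257,182) is centred, with a clear gap to A (bottom edge at row 152). Picking it.

Emit:
apply_moves(rows=[[[45,0,0,0,0,0,1],[90,0,0,0,0,0,1],[130,0,0,0,0,0,1],[150,0,0,0,0,0,1],[151,0,0,0,0,0,1],[151,0,0,0,0,0,0.4],[151,0,0,0,0,0,0.4],[151,0,0,0,0,0,0.4],[151,0,0,0,0,0,0.4],[151,0,0,0,0,0,0.4],[151,0,0,0,0,0,0.4],[105,0,0,0,0,0,0.4],[70,0,0,0,0,0,0.4],[70,0,0,0,0,0,0.4]]])

```text
time: 19.9
ee_pos: [0.5739, -0.0221, 0.1355]
tcp_rot: [95.2, 89.3, -7.1]
wrist_force: [0.2, 0.4, -3.1]
opening: 0.0488
```

```bash
python3 - <<'E'
from h import *
s=slot(-.075,0); print(s); go((s[0],s[1],.049),jaw=np.r_[PX,0])
E
```

```text
[0.487045 0.003475]
t 19.9 pos [ 0.5739 -0.0221  0.1355] q [-2.200e+00  6.700e+00  1.400e+00  8.400e+01 -1.000e-01  1.002e+02] open 0.0488 F [ 0.2  0.4 -3.1]
  shift [ 85.4 -91.3  -6.3] rotvec [-0.1831  0.     -0.012 ] deg 10.5
  shift [ 85.4 -91.3  -6.3] rotvec [ 2.9585 -0.0178 -0.    ] deg 169.5
```

Emit:
apply_moves(rows=[[[0,-30,-2,-0.06,0,-0.012,0.4],[0,-60,-4,-0.12,0,-0.012,0.4],[0,-91,-6,-0.183,0,-0.012,0.4],[0,-91,-6,-0.183,0,-0.012,0.4],[40,-91,-6,-0.183,0,-0.012,0.4],[70,-91,-6,-0.183,0,-0.012,0.4],[83,-91,-6,-0.183,0,-0.012,0.4],[85,-91,-6,-0.183,0,-0.012,0.4],[85,-91,-6,-0.183,0,-0.012,0.4],[85,-91,-6,-0.183,0,-0.012,0.8],[85,-91,-6,-0.183,0,-0.012,0.8],[85,-91,-6,-0.183,0,-0.012,0.8],[45,-91,-6,-0.183,0,-0.012,0.8],[0,-91,-6,-0.183,0,-0.012,0.9],[-45,-91,-6,-0.183,0,-0.012,1],[-65,-91,-6,-0.183,0,-0.012,1],[-65,-91,-6,-0.183,0,-0.012,1]]])

```text
time: 21.6
ee_pos: [0.4869, 0.0033, 0.2031]
tcp_rot: [92.2, 89.7, 0.3]
wrist_force: [0.8, -0.0, -0.5]
opening: 0.0853
```

```bash
python3 - <<'E'
from h import *
props(.07,.095,('top','scene'))
j=np.radians(77); go((.639,.020,.048),jaw=(np.cos(j),np.sin(j),0))
E
```

```text
top n 195 c [ 634. -109.] LxW 60 37 longaxis deg -3.2 z 0.079
top n 56 c [595. 110.] LxW 43 20 longaxis deg 3.5 z 0.08
top n 231 c [489. 111.] LxW 61 40 longaxis deg 0.8 z 0.08
top n 276 c [483. -97.] LxW 60 49 longaxis deg -0.2 z 0.08
scene n 266 c [483. -95.] LxW 65 51 longaxis deg -4.4 z 0.081
scene n 281 c [489.   5.] LxW 60 52 longaxis deg 87.7 z 0.081
scene n 280 c [489. 109.] LxW 65 50 longaxis deg -1.8 z 0.081
scene n 340 c [ 636. -102.] LxW 61 50 longaxis deg -2.3 z 0.081
scene n 336 c [597.  89.] LxW 61 53 longaxis deg 74.4 z 0.081
scene n 348 c [639.  22.] LxW 62 50 longaxis deg -13.7 z 0.081
t 21.7 pos [0.4857 0.0033 0.1993] q [ 0.4 -4.4 -2.9 91.5 -0.  92.3] open 0.0853 F [ 0.2 -0.4 -1.4]
  shift [151.4 152.6 -21.7] rotvec [-1.3769e+00  4.0000e-04 -5.0000e-04] deg 78.9
  shift [151.4 152.6 -21.7] rotvec [ 1.7647e+00 -5.0000e-04 -4.0000e-04] deg 101.1
```

Emit:
apply_moves(rows=[[[0,45,-6,-0.14,0,0,1],[0,90,-13,-0.28,0,0,1],[0,130,-18,-0.42,0,0,1],[0,153,-22,-0.56,0,0,1],[0,153,-22,-0.7,0,0,1],[0,153,-22,-0.84,0,0,1],[0,153,-22,-0.98,0,0,1],[0,153,-22,-1.12,0,0,1],[0,153,-22,-1.26,0,0,1],[0,153,-22,-1.377,0,0,1],[0,153,-22,-1.377,0,0,1],[45,153,-22,-1.377,0,0,1],[90,153,-22,-1.377,0,0,1],[135,153,-22,-1.377,0,0,1],[151,153,-22,-1.377,0,0,1],[151,153,-22,-1.377,0,0,1]]])

```text
time: 23.3
ee_pos: [0.6376, 0.0202, 0.0454]
tcp_rot: [-164.5, 89.7, -177.6]
wrist_force: [-0.3, -0.2, 1.1]
opening: 0.0853
```

Emit:
apply_moves(rows=[[[0,0,0,0,0,0,0.4],[0,0,0,0,0,0,0.4],[0,0,0,0,0,0,0.4],[0,0,0,0,0,0,0.4],[0,0,0,0,0,0,0.4],[0,0,0,0,0,0,0.4],[-15,0,0,0,0,0,0.4],[-30,0,0,0,0,0,0.4],[-30,0,0,0,0,0,0.4]]])

```text
time: 24.2
ee_pos: [0.6392, 0.0203, 0.079]
tcp_rot: [-169.4, 90.0, 177.5]
wrist_force: [-0.2, 0.1, -2.6]
opening: 0.0496
```

```bash
python3 - <<'E'
from h import *
s=slot(.075,0); print(s); go((s[0],s[1],.049),jaw=np.r_[PY,0])
E
```

```text
[ 0.636955 -0.001475]
t 24.2 pos [0.6392 0.0203 0.079 ] q [ 1.8 16.9  7.  80.1  0.  14.9] open 0.0496 F [-0.2  0.1 -2.6]
  shift [ 30.  -21.7   2.8] rotvec [-0.1959 -0.0003  0.    ] deg 11.2
  shift [ 30.  -21.7   2.8] rotvec [2.9457e+00 0.0000e+00 5.0000e-04] deg 168.8
```

Emit:
apply_moves(rows=[[[0,-11,1,-0.1,0,0,0.4],[0,-22,3,-0.196,0,0,0.4],[0,-22,3,-0.196,0,0,0.4],[15,-22,3,-0.196,0,0,0.4],[25,-22,3,-0.196,0,0,0.4],[29,-22,3,-0.196,0,0,0.4],[29,-22,3,-0.196,0,0,0.4],[29,-22,3,-0.196,0,0,0.4],[29,-22,3,-0.196,0,0,0.72],[29,-22,3,-0.196,0,0,0.72],[29,-22,3,-0.196,0,0,0.72],[-10,-22,3,-0.196,0,0,0.72],[-50,-22,3,-0.196,0,0,0.9],[-95,-22,3,-0.196,0,0,1],[-120,-22,3,-0.196,0,0,1],[-120,-22,3,-0.196,0,0,1]]])

```text
time: 25.8
ee_pos: [0.6387, -0.0019, 0.2042]
tcp_rot: [1.6, 89.6, -0.3]
wrist_force: [0.6, 0.1, 0.1]
opening: 0.0855
```

```bash
python3 - <<'E'
from h import *
props(.07,.095,('top','scene'))
j=np.radians(-14); go((.597,.088,.048),jaw=(np.cos(j),np.sin(j),0))
E
```

```text
top n 218 c [ 634. -107.] LxW 60 41 longaxis deg -0.4 z 0.08
top n 103 c [599. 106.] LxW 52 24 longaxis deg -3.9 z 0.08
top n 201 c [489. 114.] LxW 60 34 longaxis deg 1.2 z 0.08
top n 186 c [ 483. -106.] LxW 61 30 longaxis deg -1.3 z 0.08
scene n 73 c [486. -78.] LxW 64 16 longaxis deg 0.2 z 0.08
scene n 79 c [ 496. -113.] LxW 54 25 longaxis deg 28.1 z 0.081
scene n 181 c [489.  -4.] LxW 52 45 longaxis deg -3.1 z 0.081
scene n 285 c [489. 109.] LxW 64 51 longaxis deg -2.7 z 0.081
scene n 336 c [ 635. -102.] LxW 63 51 longaxis deg -2.8 z 0.081
scene n 339 c [596.  89.] LxW 60 53 longaxis deg 75.2 z 0.082
scene n 343 c [638.   1.] LxW 62 50 longaxis deg -2.0 z 0.081
t 25.9 pos [ 0.6375 -0.0018  0.1994] q [-0.2 16.8 20.2 93.3  0.   1.7] open 0.0853 F [-0.3 -1.  -0.3]
  shift [151.4  88.5 -43.6] rotvec [ 1.7822e+00  7.0000e-04 -9.0000e-04] deg 102.1
  shift [151.4  88.5 -43.6] rotvec [-1.3594e+00  9.0000e-04  6.0000e-04] deg 77.9
```

Emit:
apply_moves(rows=[[[0,44,-22,0.14,0,0,1],[0,88,-44,0.28,0,0,1],[0,88,-44,1.782,0,0,1],[0,88,-44,1.782,0,0,1],[0,88,-44,1.782,0,0,1],[0,88,-44,1.782,0,0,1],[0,88,-44,1.782,0,0,1],[0,88,-44,1.782,0,0,1],[0,88,-44,1.782,0,0,1],[0,88,-44,1.782,0,0,1],[0,88,-44,1.782,0,0,1],[0,88,-44,1.782,0,0,1],[0,88,-44,1.782,0,0,1],[0,88,-44,1.782,0,0,1],[45,88,-44,1.782,0,0,1],[90,88,-44,1.782,0,0,1],[135,88,-44,1.782,0,0,1],[151,88,-44,1.782,0,0,1],[151,88,-44,1.782,0,0,1]]])

```text
time: 27.8
ee_pos: [0.5943, 0.0872, 0.0446]
tcp_rot: [-66.0, 89.7, -169.8]
wrist_force: [-0.2, 0.4, -0.1]
opening: 0.0852
```

Emit:
apply_moves(rows=[[[0,0,0,0,0,0,0.4],[0,0,0,0,0,0,0.4],[0,0,0,0,0,0,0.4],[0,0,0,0,0,0,0.4],[0,0,0,0,0,0,0.4],[0,0,0,0,0,0,0.4],[-15,0,0,0,0,0,0.4],[-30,0,0,0,0,0,0.4],[-30,0,0,0,0,0,0.4]]])

```text
time: 28.7
ee_pos: [0.5958, 0.0875, 0.0779]
tcp_rot: [-63.9, 89.9, -167.7]
wrist_force: [0.5, -0.0, -2.2]
opening: 0.0494
```

```bash
python3 - <<'E'
from h import *
s=slot(.075,.103); print(s); go((s[0],s[1],.049),jaw=np.r_[PX,0])
E
```

```text
[0.640354  0.1014632]
t 28.7 pos [0.5958 0.0875 0.0779] q [  8.4  11.9   0.8  79.   -0.  112.1] open 0.0494 F [ 0.5 -0.  -2.2]
  shift [ 28.8  40.  -24.2] rotvec [-0.2076  0.0004  0.001 ] deg 11.9
  shift [ 28.8  40.  -24.2] rotvec [ 2.9339e+00  1.5000e-03 -6.0000e-04] deg 168.1
```

Emit:
apply_moves(rows=[[[0,20,-12,-0.1,0,0,0.4],[0,40,-24,-0.208,0,0,0.4],[0,40,-24,-0.208,0,0,0.4],[15,40,-24,-0.208,0,0,0.4],[24,40,-24,-0.208,0,0,0.4],[28,40,-24,-0.208,0,0,0.4],[28,40,-24,-0.208,0,0,0.4],[28,40,-24,-0.208,0,0,0.4],[28,40,-24,-0.208,0,0,0.75],[28,40,-24,-0.208,0,0,0.75],[28,40,-24,-0.208,0,0,0.75],[-10,40,-24,-0.208,0,0,0.75],[-50,40,-24,-0.208,0,0,0.9],[-95,40,-24,-0.208,0,0,1],[-140,40,-24,-0.208,0,0,1],[-170,40,-24,-0.208,0,0,1]]])

```text
time: 30.3
ee_pos: [0.6408, 0.1013, 0.252]
tcp_rot: [98.6, 89.8, 6.7]
wrist_force: [0.3, 0.3, 0.3]
opening: 0.0855
```

```bash
python3 - <<'E'
from h import *
# toward the brushes: right brush band at (.4125,.278)
th=np.radians(30); t=(np.sin(th),0,-np.cos(th))
go((.38,.278,.25),t=t,jaw=(0,1,0))
E
```

```text
t 30.3 pos [0.6408 0.1013 0.252 ] q [  9.   19.9  30.   99.9  -0.  100.9] open 0.0855 F [0.3 0.3 0.3]
  shift [   1.3 -266.4 -168.1] rotvec [-1.5638 -0.4033  0.4161] deg 95.6
  shift [   1.3 -266.4 -168.1] rotvec [1.5002 0.4125 0.3998] deg 92.0
```

Emit:
apply_moves(rows=[[[0,-27,-17,0,0,0,1],[0,-54,-34,-0.1,-0.03,0.03,1],[0,-80,-50,-0.25,-0.06,0.06,1],[0,-107,-67,-0.4,-0.1,0.1,1],[1,-134,-84,-0.5,-0.13,0.13,1],[1,-160,-101,-0.65,-0.16,0.16,1],[1,-187,-118,-0.8,-0.2,0.2,1],[1,-214,-135,-0.9,-0.23,0.24,1],[1,-240,-152,-1.05,-0.27,0.28,1],[1,-266,-168,-1.18,-0.3,0.31,1],[1,-266,-168,-1.3,-0.34,0.35,1],[1,-266,-168,-1.43,-0.37,0.38,1],[1,-266,-168,-1.564,-0.403,0.416,1],[1,-266,-168,-1.564,-0.403,0.416,1],[1,-266,-168,-1.564,-0.403,0.416,1]]])

```text
time: 31.8
ee_pos: [0.3803, 0.2778, 0.2509]
tcp_rot: [0.3, 60.0, 0.0]
wrist_force: [-0.3, 0.2, -0.2]
opening: 0.085
```

```bash
python3 - <<'E'
from h import *
th=np.radians(30); t=(np.sin(th),0,-np.cos(th))
go((.356,.278,.109),t=t,jaw=(0,1,0))
props(.07,.095,('top','scene'))
p=save('top','top2.png'); wr('or2.png',ortho(p,.08,.40,.74,-.28,.19),1.6)
E
```

```text
t 31.8 pos [0.3803 0.2778 0.2509] q [ 49.4 -27.7 -20.5  76.6 -22.3  45.6] open 0.085 F [-0.3  0.2 -0.2]
  shift [110.8  -0.2 -91.9] rotvec [-0.0046 -0.0003 -0.0003] deg 0.3
  shift [110.8  -0.2 -91.9] rotvec [ 3.137e+00 -5.000e-04  5.000e-04] deg 179.7
top n 267 c [640. 102.] LxW 61 51 longaxis deg 85.4 z 0.08
top n 265 c [637.   0.] LxW 60 47 longaxis deg -0.1 z 0.08
top n 264 c [ 634. -104.] LxW 60 47 longaxis deg -0.9 z 0.08
top n 283 c [489. 106.] LxW 61 50 longaxis deg 0.6 z 0.08
top n 290 c [487.   3.] LxW 59 51 longaxis deg 89.9 z 0.08
top n 286 c [483. -97.] LxW 60 49 longaxis deg -1.9 z 0.08
scene n 273 c [485. -96.] LxW 65 50 longaxis deg -0.6 z 0.081
scene n 280 c [487.   5.] LxW 59 54 longaxis deg 88.5 z 0.081
scene n 278 c [490. 109.] LxW 65 50 longaxis deg -2.7 z 0.081
scene n 339 c [ 636. -102.] LxW 62 51 longaxis deg -2.6 z 0.081
scene n 345 c [636.   1.] LxW 65 50 longaxis deg -2.7 z 0.081
scene n 359 c [642. 103.] LxW 60 54 longaxis deg 89.8 z 0.081
```

View pics/or2.png

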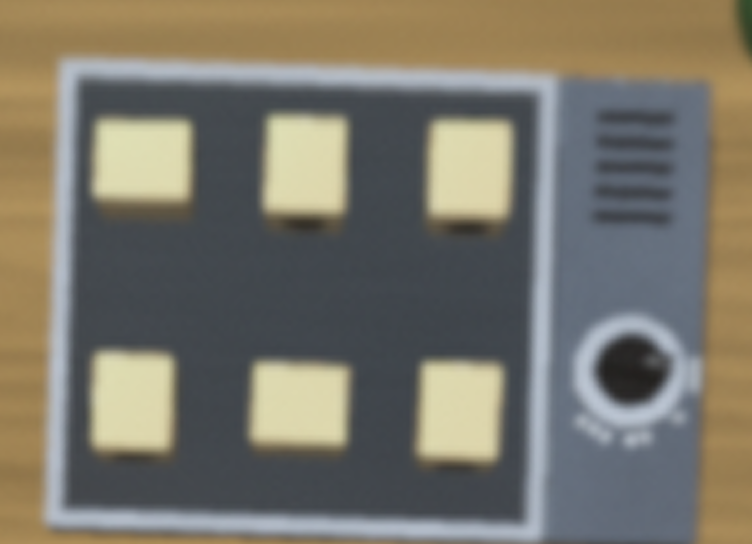

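The picture shows six props in a 2x3 grid, at (142,160), (305,165), (470,170), (132,400), (300,402) and (460,412), all well apart. Next the brushes: I'll turn the wrist to the other half-turn at height.

Emit:
apply_moves(rows=[[[0,0,0,-0.15,0,0,1],[0,0,0,-0.3,0,0,1],[0,0,0,-0.45,0,0,1],[0,0,0,-0.6,0,0,1],[0,0,0,-0.75,0,0,1],[0,0,0,-0.9,0,0,1],[0,0,0,-1.05,0,0,1],[0,0,0,-1.2,0,0,1],[0,0,0,-1.35,0,0,1],[0,0,0,-1.5,0,0,1],[0,0,0,-1.65,0,0,1],[0,0,0,-1.8,0,0,1],[0,0,0,-1.95,0,0,1],[0,0,0,-2.1,0,0,1],[0,0,0,-2.25,0,0,1],[0,0,0,-2.4,0,0,1],[0,0,0,-2.55,0,0,1],[0,0,0,-2.7,0,0,1],[0,0,0,-2.85,0,0,1],[0,0,0,-3.0,0,0,1]]])

```text
time: 33.95
ee_pos: [0.381, 0.2781, 0.2502]
tcp_rot: [-172.1, 60.1, -0.2]
wrist_force: [0.4, -0.4, -0.4]
opening: 0.0857
```

```bash
python3 - <<'E'
from h import *
p=cams.camera('top'); P=cloud(p)
o=ortho(p,.02,.34,.58,.2,.42)
hsv=cv2.cvtColor(o,cv2.COLOR_RGB2HSV)
wr('br2.png',o,2.5)
th=np.radians(30); t=(np.sin(th),0,-np.cos(th))
go((.416,.278,.005),t=t,jaw=(0,1,0))
E
```

```text
t 34.0 pos [0.381  0.2781 0.2502] q [  49.4  -27.5  -20.4   76.6  -22.3 -127.2] open 0.0855 F [ 0.3 -0.6  0.1]
  shift [230.1  11.7  91.1] rotvec [ 3.011e+00 -2.500e-03 -2.600e-03] deg 172.5
  shift [230.1  11.7  91.1] rotvec [-0.1306  0.0017 -0.0017] deg 7.5
```

View pics/br2.png

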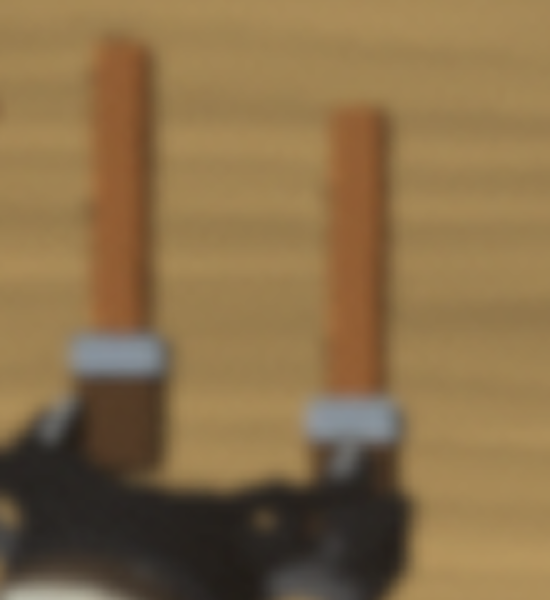

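Emit:
apply_moves(rows=[[[37,4,30,-0.131,0,0,1],[74,8,60,-0.131,0,0,1],[110,12,91,-0.131,0,0,1],[110,12,91,-0.131,0,0,1],[110,12,91,-0.131,0,0,1]]])

```text
time: 34.5
ee_pos: [0.3566, 0.2782, 0.1104]
tcp_rot: [179.9, 60.1, -0.2]
wrist_force: [1.0, 0.3, 0.4]
opening: 0.0853
```

```bash
python3 - <<'E'
from h import *
th=np.radians(30); t=(np.sin(th),0,-np.cos(th))
go((.416,.278,.005),t=t,jaw=(0,-1,0))
save('wrist','w6.png')
E
```

```text
t 34.5 pos [0.3566 0.2782 0.1104] q [  52.4  -30.8  -37.8   63.8  -23.3 -131.5] open 0.0853 F [1.  0.3 0.4]
  shift [120.9  -0.    1.1] rotvec [-0.0018  0.0016 -0.0017] deg 0.2
  shift [120.9  -0.    1.1] rotvec [ 3.1398e+00 -2.6000e-03 -2.5000e-03] deg 179.9
```

View pics/w6.png

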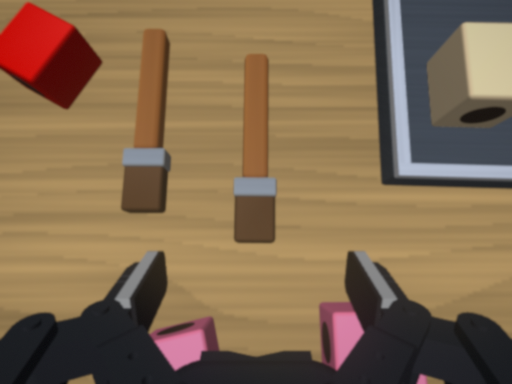

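```bash
python3 - <<'E'
from h import *
for v in('scene',):
    p=cams.camera(v);P=cloud(p);c=p['pixels'].astype(int)
    m=(c[...,0]-c[...,1]>50)&(c[...,2]-c[...,1]>15)&(P[...,0]<.42)&(P[...,1]>0)
    k,l,st,ce=cv2.connectedComponentsWithStats(m.astype(np.uint8))
    for i in range(1,k):
        if st[i,4]>40: a=P[l==i]; print(v,st[i,4],np.nanpercentile(a,[2,98],axis=0).round(3).tolist())
E
```

```text
scene 316 [[0.272, 0.17, 0.009], [0.321, 0.223, 0.055]]
scene 226 [[0.251, 0.307, 0.007], [0.308, 0.359, 0.056]]
```

Emit:
apply_moves(rows=[[[40,0,0,0,0,0,1],[80,0,1,0,0,0,1],[105,0,1,0,0,0,1],[117,0,1,0,0,0,1],[120,0,1,0,0,0,1],[120,0,1,0,0,0,0.25],[120,0,1,0,0,0,0.25],[120,0,1,0,0,0,0.25],[120,0,1,0,0,0,0.25],[120,0,1,0,0,0,0.25],[120,0,1,0,0,0,0.25],[120,0,1,0,0,0,0.25],[120,0,1,0,0,0,0.25]]], newtons=60)

```text
time: 35.9
ee_pos: [0.4175, 0.2804, 0.0105]
tcp_rot: [-179.5, 59.8, 0.4]
wrist_force: [-3.3, -0.4, 6.1]
opening: 0.0343
```

```bash
python3 - <<'E'
from h import *
th=np.radians(30); t=(np.sin(th),0,-np.cos(th))
go((.40,.278,.30),t=t,jaw=(0,-1,0))
save('scene','s3.png')
im=cv2.imread('pics/s3.png'); cv2.imwrite('pics/s3c.png',cv2.resize(im[130:330,300:470],None,fx=3,fy=3,interpolation=cv2.INTER_CUBIC))
E
```

```text
t 35.9 pos [0.4175 0.2804 0.0105] q [  45.5  -22.2  -43.9   45.9  -20.9 -138.5] open 0.0343 F [-3.3 -0.4  6.1]
  shift [-259.1    1.1 -130.5] rotvec [-0.0036 -0.0034  0.0031] deg 0.3
  shift [-259.1    1.1 -130.5] rotvec [3.138  0.0049 0.0053] deg 179.8
```

View pics/s3c.png

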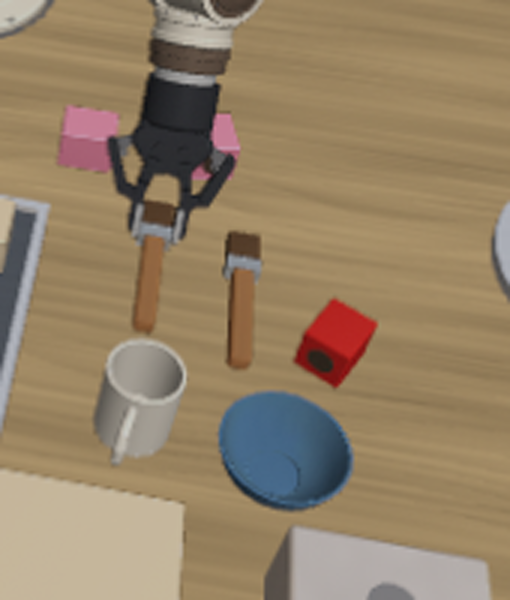

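The brush is gripped across its head at 34 mm, which the scene view confirms at (155,225) in the crop. Lifting it.

Emit:
apply_moves(rows=[[[-17,0,-10,0,0,0,0.25],[-43,0,-25,0,0,0,0.25],[-80,0,-44,0,0,0,0.25],[-115,0,-62,0,0,0,0.25],[-150,0,-80,0,0,0,0.25],[-185,0,-98,0,0,0,0.25],[-222,1,-114,0,0,0,0.25],[-259,1,-130,0,0,0,0.25],[-259,1,-130,0,0,0,0.25]]])

```text
time: 36.85
ee_pos: [0.4001, 0.2791, 0.3064]
tcp_rot: [-178.8, 59.4, 1.0]
wrist_force: [0.0, 0.7, -1.1]
opening: 0.0343
```

```bash
python3 - <<'E'
from h import *
def T(yaw,dn): y=np.radians(yaw);d=np.radians(dn); return np.array([np.cos(y)*np.cos(d),np.sin(y)*np.cos(d),-np.sin(d)])
t=T(0,40); go((.45,.0,.38),t=t,jaw=(0,1,0))
save('scene','s4.png')
E
```

```text
t 36.85 pos [0.4001 0.2791 0.3064] q [  47.3  -25.   -12.8   80.   -21.6 -136.7] open 0.0343 F [ 0.   0.7 -1.1]
  shift [-40.5 278.2 -82.2] rotvec [ 3.0886  0.0121 -0.5292] deg 179.5
  shift [-40.5 278.2 -82.2] rotvec [-0.0079  0.3394  0.0078] deg 19.5
```

View pics/s4.png

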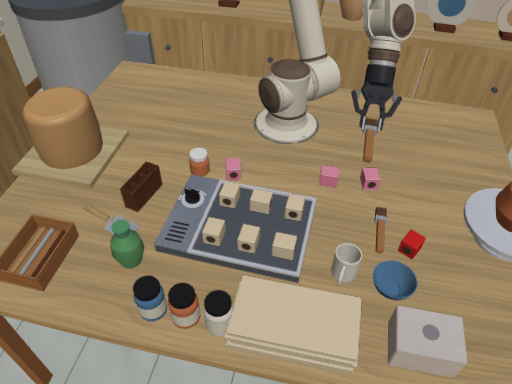

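Emit:
apply_moves(rows=[[[-4,15,-4,0.15,0,0,0.25],[-6,30,-8,0.3,0,0,0.25],[-8,45,-13,0.45,0,0,0.25],[-10,60,-18,0.6,0,0,0.25],[-12,75,-22,0.75,0,0,0.25],[-14,90,-26,0.9,0,0,0.25],[-16,105,-31,1.05,0,0,0.25],[-18,120,-35,1.2,0,0,0.25],[-20,135,-40,1.35,0,0,0.25],[-22,150,-44,1.5,0,0,0.25],[-24,165,-48,1.65,0,0,0.25],[-26,180,-53,1.8,0,0,0.25],[-28,195,-58,1.95,0,0,0.25],[-30,210,-62,2.1,0,0,0.25],[-32,225,-66,2.25,0,0,0.25],[-34,240,-71,2.4,0,0,0.25],[-36,255,-75,2.55,0,0,0.25],[-40,278,-82,2.7,0,0,0.25],[-40,278,-82,2.85,0,0,0.25],[-40,278,-82,2.95,0,0,0.25]]])

```text
time: 38.9
ee_pos: [0.45, -0.0007, 0.3756]
tcp_rot: [-9.7, 59.7, 0.7]
wrist_force: [0.2, -0.1, -0.2]
opening: 0.0341
```

```bash
cat >> h.py <<'E'
def T(yaw,dn):
    y=np.radians(yaw);d=np.radians(dn); return np.array([np.cos(y)*np.cos(d),np.sin(y)*np.cos(d),-np.sin(d)])
def J(yaw): return np.array([np.cos(np.radians(yaw)),np.sin(np.radians(yaw)),0])
E
python3 - <<'E'
from h import *
go((.543,-.394,.30),t=T(-36,30),jaw=J(54))
save('wrist','w7.png')
E
```

```text
t 38.9 pos [ 0.45   -0.0007  0.3756] q [ -0.4 -33.3 -10.4  82.6   0.6 -10.6] open 0.0341 F [ 0.2 -0.1 -0.2]
  shift [ 109.8 -395.2  -28.7] rotvec [ 0.6188 -0.4633 -0.5032] deg 52.8
  shift [ 109.8 -395.2  -28.7] rotvec [-2.3789  0.645  -0.5937] deg 145.3
```

View pics/w7.png

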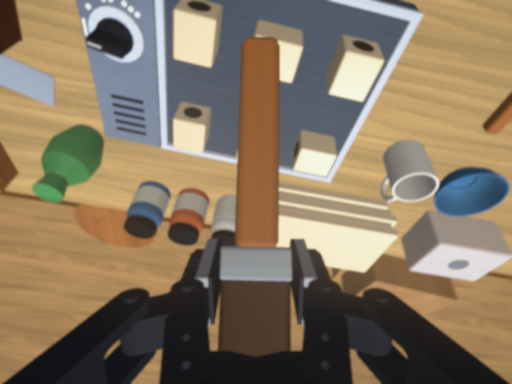

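Emit:
apply_moves(rows=[[[11,-40,-3,0.06,-0.05,-0.05,0.25],[22,-80,-6,0.12,-0.1,-0.1,0.25],[33,-120,-9,0.18,-0.14,-0.15,0.25],[44,-160,-12,0.25,-0.19,-0.2,0.25],[55,-200,-15,0.31,-0.23,-0.25,0.25],[66,-240,-18,0.37,-0.28,-0.3,0.25],[77,-280,-21,0.43,-0.33,-0.35,0.25],[88,-320,-24,0.5,-0.37,-0.4,0.25],[99,-360,-27,0.56,-0.42,-0.45,0.25],[110,-395,-29,0.619,-0.463,-0.503,0.25],[110,-395,-29,0.619,-0.463,-0.503,0.25],[110,-395,-29,0.619,-0.463,-0.503,0.25],[110,-395,-29,0.619,-0.463,-0.503,0.25]]])

```text
time: 40.25
ee_pos: [0.5415, -0.3929, 0.2991]
tcp_rot: [0.1, 30.1, -36.1]
wrist_force: [-0.8, -0.2, -0.2]
opening: 0.0344
```

```bash
python3 - <<'E'
from h import *
go((.543,-.394,.131),t=T(-36,30),jaw=J(54))
p=save('scene','s5.png')
im=cv2.imread('pics/s5.png'); cv2.imwrite('pics/s5c.png',cv2.resize(im[60:260,60:260],None,fx=3,fy=3,interpolation=cv2.INTER_CUBIC))
save('top','t5.png'); im=cv2.imread('pics/t5.png'); cv2.imwrite('pics/t5c.png',cv2.resize(im[110:270,300:460],None,fx=3.5,fy=3.5,interpolation=cv2.INTER_CUBIC))
E
```

```text
t 40.25 pos [ 0.5415 -0.3929  0.2991] q [-35.9 -32.  -36.2  25.9  -0.1   0.1] open 0.0344 F [-0.8 -0.2 -0.2]
  shift [ 8.590e+01 -1.000e-01 -1.445e+02] rotvec [-0.0015 -0.0019  0.0008] deg 0.1
  shift [ 8.590e+01 -1.000e-01 -1.445e+02] rotvec [3.1401e+00 1.2000e-03 2.9000e-03] deg 179.9
```

View pics/s5c.png

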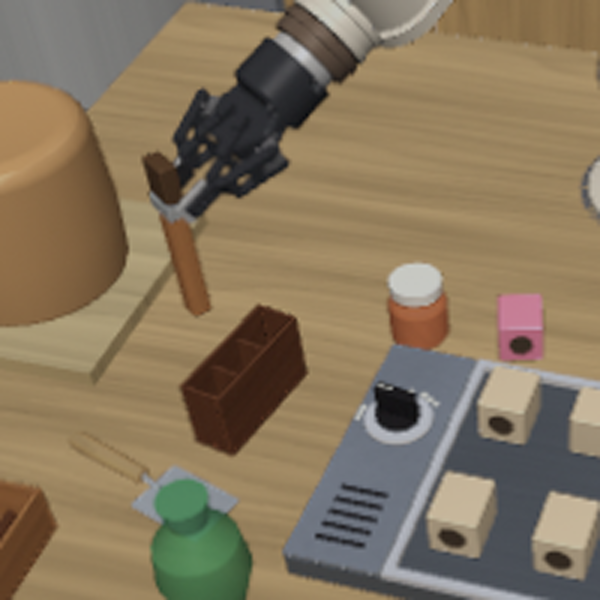

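View pics/t5c.png

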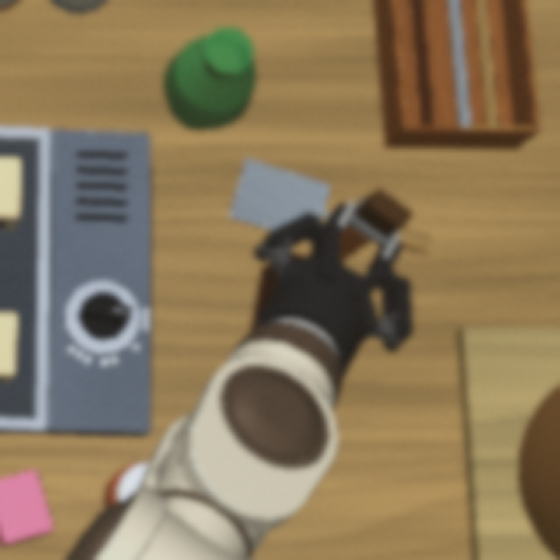

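```bash
cat > axis.py <<'E'
from h import *
import sys
cx,cy=float(sys.argv[1]),float(sys.argv[2]); z0,z1=float(sys.argv[3]),float(sys.argv[4])
p=cams.camera('scene'); P=cloud(p); x,y,z=P[...,0],P[...,1],P[...,2]; c=p['pixels'].astype(int)
m=(abs(x-cx)<.05)&(abs(y-cy)<.05)&(z>z0)&(z<z1)
a=P[m]
for lo in np.arange(z0,z1,.015):
    b=a[(a[:,2]>=lo)&(a[:,2]<lo+.015)]
    if len(b)>3: print(round(lo,3),len(b),'x',np.percentile(b[:,0],[5,50,95]).round(3),'y',np.percentile(b[:,1],[5,50,95]).round(3))
E
python3 axis.py .543 -.394 .15 .35
```

```text
0.18 24 x [0.542 0.548 0.555] y [-0.397 -0.384 -0.378]
0.195 36 x [0.54  0.55  0.556] y [-0.395 -0.384 -0.379]
0.21 31 x [0.541 0.549 0.554] y [-0.397 -0.383 -0.378]
0.225 37 x [0.541 0.55  0.554] y [-0.397 -0.384 -0.379]
0.24 35 x [0.542 0.549 0.555] y [-0.398 -0.384 -0.377]
0.255 43 x [0.538 0.548 0.554] y [-0.397 -0.385 -0.377]
0.27 43 x [0.539 0.546 0.553] y [-0.4   -0.383 -0.377]
0.285 38 x [0.542 0.549 0.554] y [-0.399 -0.384 -0.369]
0.3 93 x [0.505 0.549 0.556] y [-0.405 -0.379 -0.353]
0.315 174 x [0.497 0.54  0.554] y [-0.398 -0.378 -0.35 ]
0.33 106 x [0.496 0.53  0.555] y [-0.401 -0.38  -0.345]
0.345 25 x [0.513 0.546 0.555] y [-0.407 -0.381 -0.349]
```

The brush hangs vertical, centred within about 2 mm of the far cell. Lowering it.

Emit:
apply_moves(rows=[[[6,0,-4,0,0,0,0.25],[18,0,-26,0,0,0,0.25],[30,0,-47,0,0,0,0.25],[42,0,-68,0,0,0,0.25],[54,0,-89,0,0,0,0.25],[66,0,-110,0,0,0,0.25],[76,0,-127,0,0,0,0.25],[82,0,-138,0,0,0,0.25],[86,0,-144,0,0,0,0.25],[86,0,-144,0,0,0,0.25],[86,0,-144,0,0,0,0.25]]])

```text
time: 41.5
ee_pos: [0.5441, -0.3944, 0.1333]
tcp_rot: [0.1, 30.0, -36.1]
wrist_force: [0.6, -0.4, 0.4]
opening: 0.034
```

```bash
python3 - <<'E'
from h import *
go((.543,-.394,.131),t=T(-36,30),jaw=J(54))
p=save('scene','s6.png')
im=cv2.imread('pics/s6.png'); cv2.imwrite('pics/s6c.png',cv2.resize(im[100:260,80:240],None,fx=3.7,fy=3.7,interpolation=cv2.INTER_CUBIC))
E
```

```text
t 41.5 pos [ 0.5441 -0.3944  0.1333] q [-35.9 -26.  -51.4   4.6  -0.2   0.2] open 0.034 F [ 0.6 -0.4  0.4]
  shift [ 0.2 -0.3 -2.5] rotvec [-0.0021  0.0007  0.0008] deg 0.1
  shift [ 0.2 -0.3 -2.5] rotvec [ 3.1395e+00  1.3000e-03 -1.0000e-03] deg 179.9
```

View pics/s6c.png

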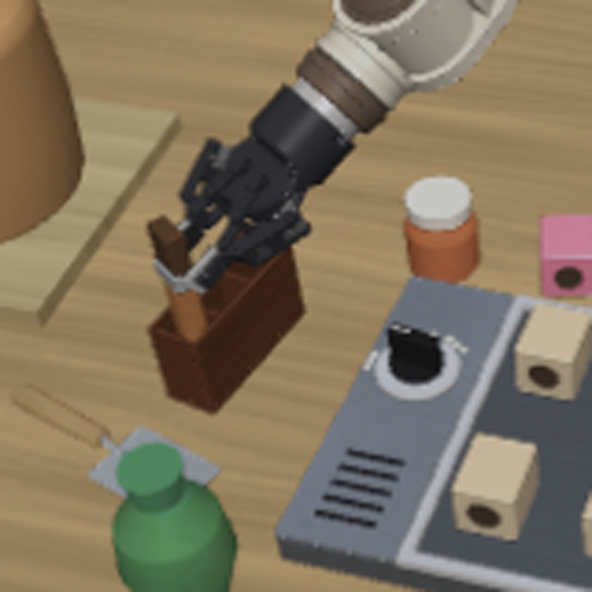

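The handle is inside the far cell with no contact force. I'll release and back off.

Emit:
apply_moves(rows=[[[3,0,-6,0,0,0,0.25],[3,0,-6,0,0,0,0.25],[3,0,-6,0,0,0,0.8],[3,0,-6,0,0,0,0.8],[3,0,-6,0,0,0,0.8],[3,0,-6,0,0,0,0.8],[-15,0,-6,0,0,0,0.8],[-40,0,-6,0,0,0,0.8],[-75,0,-6,0,0,0,0.9],[-120,0,-6,0,0,0,1],[-160,0,-6,0,0,0,1],[-200,0,-6,0,0,0,1]]])

```text
time: 42.75
ee_pos: [0.4626, -0.3347, 0.2221]
tcp_rot: [0.1, 31.6, -36.1]
wrist_force: [1.0, -0.3, 1.1]
opening: 0.0849
```

```bash
python3 axis.py .543 -.394 .09 .2; python3 - <<'E'
from h import *
go((.40,.373,.25),t=T(0,60),jaw=J(90))
p=save('scene','s7.png')
im=cv2.imread('pics/s7.png'); cv2.imwrite('pics/s7c.png',cv2.resize(im[100:260,80:240],None,fx=3.7,fy=3.7,interpolation=cv2.INTER_CUBIC))
E
```

```text
0.09 34 x [0.544 0.553 0.558] y [-0.399 -0.384 -0.378]
0.105 29 x [0.544 0.553 0.56 ] y [-0.401 -0.384 -0.377]
0.12 31 x [0.549 0.555 0.564] y [-0.401 -0.38  -0.371]
0.135 44 x [0.546 0.554 0.562] y [-0.403 -0.382 -0.37 ]
0.15 36 x [0.546 0.555 0.562] y [-0.402 -0.379 -0.372]
0.165 64 x [0.535 0.551 0.562] y [-0.401 -0.383 -0.373]
0.18 10 x [0.541 0.546 0.557] y [-0.399 -0.389 -0.378]
t 42.8 pos [ 0.4633 -0.3351  0.2259] q [-35.7 -48.6 -51.3  28.6  -0.3   0.3] open 0.0856 F [ 1.1 -0.2  3.8]
  shift [-412.4  534.7 -223.6] rotvec [-0.4564  0.4842  0.4442] deg 45.8
  shift [-412.4  534.7 -223.6] rotvec [ 2.5445  0.5973 -0.6511] deg 154.3
```

View pics/s7c.png

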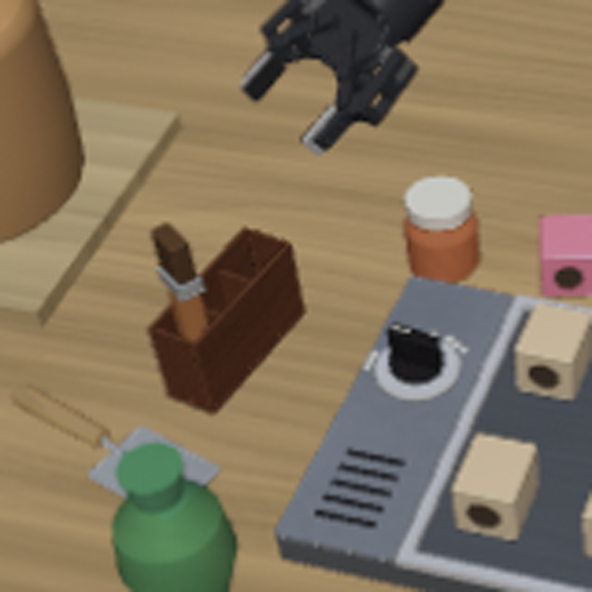

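Brush 1 stands upright in the far cell (crop 180,280). J2 is near its limit here, so I'll move up and away while rolling the wrist back for brush 2.

```bash
python3 - <<'E'
from h import *
print(get_obs()['q'])
go((.46,-.1,.33),t=T(-36,60),jaw=J(54))
E
```

```text
[-35.73617387 -48.55005065 -51.47252967  28.41321644  -0.28914411
   0.26619153]
t 42.85 pos [ 0.4633 -0.3351  0.2244] q [-35.7 -48.6 -51.5  28.4  -0.3   0.3] open 0.0854 F [0.7 0.  0.1]
  shift [-175.4  188.1   16.5] rotvec [-2.500e-03  5.003e-01  5.000e-04] deg 28.7
  shift [-175.4  188.1   16.5] rotvec [ 3.0414e+00  8.0000e-04 -7.7710e-01] deg 179.9
```

Emit:
apply_moves(rows=[[[0,0,0,0,0.15,0,1],[0,20,0,0,0.3,0,1],[-20,40,5,0,0.4,0,1],[-50,70,8,0,0.5,0,1],[-85,100,10,0,0.5,0,1],[-115,130,12,0,0.5,0,1],[-145,160,14,0,0.5,0,1],[-175,188,16,0,0.5,0,1],[-175,188,16,0,0.5,0,1]]])

```text
time: 43.75
ee_pos: [0.4607, -0.0965, 0.3312]
tcp_rot: [0.4, 59.9, -35.5]
wrist_force: [0.5, -1.1, 0.9]
opening: 0.0856
```

Emit:
apply_moves(rows=[[[0,0,0,-0.15,0,0,1],[0,0,0,-0.3,0,0,1],[0,0,0,-0.45,0,0,1],[0,0,0,-0.6,0,0,1],[0,0,0,-0.75,0,0,1],[0,0,0,-0.9,0,0,1],[0,0,0,-1.05,0,0,1],[0,0,0,-1.2,0,0,1],[0,0,0,-1.35,0,0,1],[0,0,0,-1.5,0,0,1],[0,0,0,-1.65,0,0,1],[0,0,0,-1.8,0,0,1],[0,0,0,-1.95,0,0,1],[0,0,0,-2.1,0,0,1],[0,0,0,-2.25,0,0,1],[0,0,0,-2.4,0,0,1]]])

```text
time: 45.35
ee_pos: [0.4607, -0.0971, 0.3298]
tcp_rot: [-137.3, 59.9, -35.6]
wrist_force: [-0.3, -0.3, -0.3]
opening: 0.0853
```

```bash
python3 - <<'E'
from h import *
go((.40,.373,.25),t=T(0,60),jaw=J(-90))
props(.07,.095,('top',))
p=cams.camera('top'); wr('br3.png',ortho(p,.02,.34,.58,.2,.46),2.3)
E
```

```text
t 45.35 pos [ 0.4607 -0.0971  0.3298] q [  -2.3  -29.4  -13.1   80.4  -16.  -107.8] open 0.0853 F [-0.3 -0.3 -0.3]
  shift [-92.9 -38.8 470. ] rotvec [-1.2756 -0.1211 -0.3061] deg 75.5
  shift [-92.9 -38.8 470. ] rotvec [ 1.8388 -0.3307  0.1309] deg 107.3
top n 264 c [641. 102.] LxW 61 52 longaxis deg 88.6 z 0.08
top n 265 c [636.  -0.] LxW 63 47 longaxis deg 0.2 z 0.08
top n 260 c [ 634. -103.] LxW 59 47 longaxis deg -1.3 z 0.08
top n 283 c [489. 107.] LxW 61 50 longaxis deg -1.6 z 0.08
top n 74 c [504.   3.] LxW 59 18 longaxis deg -88.5 z 0.08
```

View pics/br3.png

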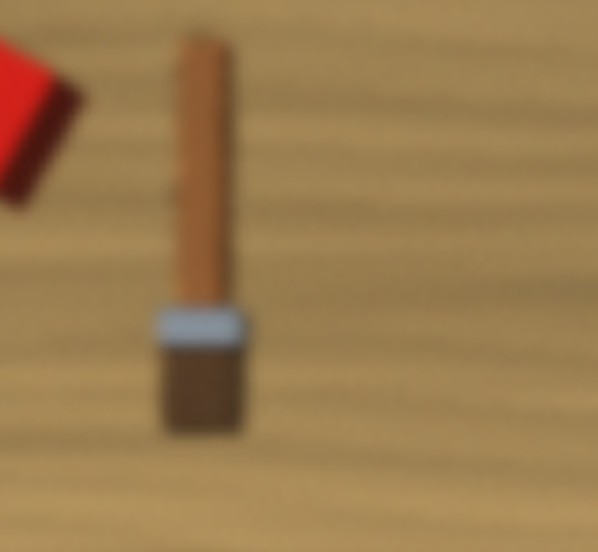

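Emit:
apply_moves(rows=[[[-8,-3,39,-0.1,-0.01,-0.025,1],[-16,-6,78,-0.2,-0.02,-0.05,1],[-23,-10,118,-0.32,-0.03,-0.076,1],[-31,-13,157,-0.42,-0.04,-0.1,1],[-39,-16,196,-0.53,-0.05,-0.127,1],[-46,-19,235,-0.64,-0.06,-0.153,1],[-54,-22,274,-0.74,-0.07,-0.178,1],[-62,-26,313,-0.85,-0.08,-0.204,1],[-70,-29,352,-0.96,-0.09,-0.23,1],[-77,-32,392,-1.06,-0.1,-0.255,1],[-85,-35,431,-1.17,-0.11,-0.28,1],[-93,-39,470,-1.276,-0.121,-0.306,1],[-93,-39,470,-1.276,-0.121,-0.306,1],[-93,-39,470,-1.276,-0.121,-0.306,1]]])

```text
time: 46.85
ee_pos: [0.4017, 0.3734, 0.2497]
tcp_rot: [-179.8, 60.0, -0.2]
wrist_force: [0.7, 0.2, 1.1]
opening: 0.0854
```

```bash
python3 - <<'E'
from h import *
go((.441,.3726,.006),t=T(0,60),jaw=J(-90))
go((.381,.3726,.110),t=T(0,60),jaw=J(-90))
E
```

```text
t 46.85 pos [0.4017 0.3734 0.2497] q [  55.3  -14.6  -11.1   75.3  -24.3 -128.3] open 0.0854 F [0.7 0.2 1.1]
  shift [230.7   0.9  87.8] rotvec [-0.0061 -0.     -0.0019] deg 0.4
  shift [230.7   0.9  87.8] rotvec [ 3.1355e+00 -3.0000e-03  0.0000e+00] deg 179.7
t 46.85 pos [0.4017 0.3734 0.2497] q [  55.3  -14.6  -11.1   75.3  -24.3 -128.3] open 0.0854 F [0.7 0.2 1.1]
  shift [110.6   1.2  87.8] rotvec [-0.0061 -0.     -0.0019] deg 0.4
  shift [110.6   1.2  87.8] rotvec [ 3.1355e+00 -3.0000e-03  0.0000e+00] deg 179.7
```

Emit:
apply_moves(rows=[[[37,0,30,0,0,0,1],[74,1,60,-0.006,0,-0.002,1],[110,1,88,-0.006,0,-0.002,1],[110,1,88,-0.006,0,-0.002,1],[150,1,88,-0.006,0,-0.002,1],[190,1,88,-0.006,0,-0.002,1],[215,1,88,-0.006,0,-0.002,1],[227,1,88,-0.006,0,-0.002,1],[229,1,88,-0.006,0,-0.002,1],[229,1,88,-0.006,0,-0.002,0.25],[229,1,88,-0.006,0,-0.002,0.25],[229,1,88,-0.006,0,-0.002,0.25],[229,1,88,-0.006,0,-0.002,0.25],[229,1,88,-0.006,0,-0.002,0.25],[229,1,88,-0.006,0,-0.002,0.25],[229,1,88,-0.006,0,-0.002,0.25],[229,1,88,-0.006,0,-0.002,0.25]]], newtons=60)

```text
time: 48.55
ee_pos: [0.4402, 0.3734, 0.0089]
tcp_rot: [-179.8, 59.9, 0.2]
wrist_force: [-4.5, -0.1, 7.1]
opening: 0.0344
```

```bash
python3 - <<'E'
from h import *
go((.425,.3726,.30),t=T(0,60),jaw=J(-90))
E
```

```text
t 48.55 pos [0.4402 0.3734 0.0089] q [  51.4   -8.   -32.8   45.3  -23.  -132.7] open 0.0344 F [-4.5 -0.1  7.1]
  shift [-259.5    0.3 -132.8] rotvec [-0.0005 -0.0015  0.0018] deg 0.1
  shift [-259.5    0.3 -132.8] rotvec [3.1411e+00 2.8000e-03 2.4000e-03] deg 180.0
```

Emit:
apply_moves(rows=[[[-17,0,-10,0,0,0,0.25],[-43,0,-25,0,0,0,0.25],[-80,0,-44,0,0,0,0.25],[-115,0,-62,0,0,0,0.25],[-150,0,-80,0,0,0,0.25],[-185,0,-98,0,0,0,0.25],[-222,0,-116,0,0,0,0.25],[-259,0,-133,0,0,0,0.25],[-259,0,-133,0,0,0,0.25]]])

```text
time: 49.45
ee_pos: [0.4259, 0.374, 0.3069]
tcp_rot: [-179.0, 59.6, 0.9]
wrist_force: [0.1, 0.5, 0.2]
opening: 0.0338
```

```bash
python3 - <<'E'
from h import *
go((.45,.0,.38),t=T(0,60),jaw=J(-90))
p=cams.camera('wrist'); wr('w8.png',p['pixels'])
E
```

```text
t 49.45 pos [0.4259 0.374  0.3069] q [  52.9  -12.3   -3.2   79.2  -23.5 -131.2] open 0.0338 F [0.1 0.5 0.2]
  shift [-53.9 373.3 -59.3] rotvec [-0.0038 -0.0075  0.0084] deg 0.7
  shift [-53.9 373.3 -59.3] rotvec [3.1377 0.0131 0.0117] deg 179.8
```

View pics/w8.png

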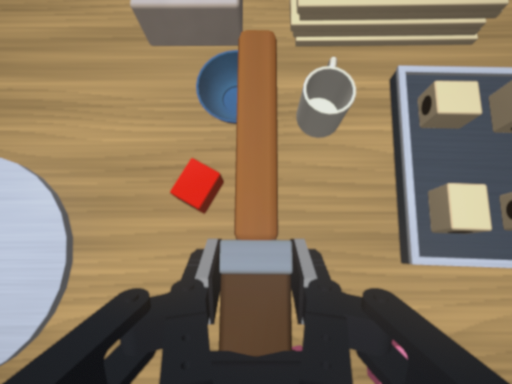

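Brush 2 is held straight (handle along column 257). Rolling it over and carrying it across.

Emit:
apply_moves(rows=[[[-3,20,-3,0.15,0,0,0.25],[-6,40,-6,0.3,0,0,0.25],[-9,60,-9,0.45,0,0,0.25],[-12,80,-13,0.6,0,0,0.25],[-15,100,-16,0.75,0,0,0.25],[-18,120,-19,0.9,0,0,0.25],[-21,140,-22,1.05,0,0,0.25],[-24,160,-26,1.2,0,0,0.25],[-27,180,-29,1.35,0,0,0.25],[-30,200,-32,1.5,0,0,0.25],[-33,220,-35,1.65,0,0,0.25],[-36,240,-38,1.8,0,0,0.25],[-39,260,-41,1.95,0,0,0.25],[-42,280,-44,2.1,0,0,0.25],[-45,300,-48,2.25,0,0,0.25],[-48,320,-51,2.4,0,0,0.25],[-51,345,-55,2.55,0,0,0.25],[-54,373,-59,2.7,0,0,0.25],[-54,373,-59,2.85,0,0,0.25],[-54,373,-59,2.95,0,0,0.25]]])

```text
time: 51.5
ee_pos: [0.4495, -0.0009, 0.3761]
tcp_rot: [-9.9, 59.8, 0.5]
wrist_force: [-0.0, 0.9, -0.4]
opening: 0.0343
```

```bash
python3 - <<'E'
from h import *
go((.457,-.375,.30),t=T(-36,30),jaw=J(54))
go((.457,-.375,.30),t=T(-39,40),jaw=J(51))
E
```

```text
t 51.5 pos [ 0.4495 -0.0009  0.3761] q [ -0.4 -33.2 -10.2  82.8   0.5 -10.7] open 0.0343 F [-0.   0.9 -0.4]
  shift [  67.8 -362.6  -98.8] rotvec [ 0.6219 -0.4649 -0.5022] deg 53.0
  shift [  67.8 -362.6  -98.8] rotvec [-2.3758  0.6431 -0.5953] deg 145.1
t 51.5 pos [ 0.4495 -0.0009  0.3761] q [ -0.4 -33.2 -10.2  82.8   0.5 -10.7] open 0.0343 F [-0.   0.9 -0.4]
  shift [  67.8 -362.6  -98.8] rotvec [ 0.6994 -0.2949 -0.4777] deg 51.4
  shift [  67.8 -362.6  -98.8] rotvec [-2.3477  0.6016 -0.3714] deg 140.5
```

Emit:
apply_moves(rows=[[[7,-37,-10,0.06,-0.05,-0.05,0.25],[14,-74,-20,0.12,-0.1,-0.1,0.25],[21,-110,-30,0.18,-0.14,-0.15,0.25],[27,-146,-40,0.25,-0.19,-0.2,0.25],[34,-182,-50,0.31,-0.23,-0.25,0.25],[41,-218,-60,0.37,-0.28,-0.3,0.25],[48,-254,-70,0.43,-0.33,-0.35,0.25],[54,-290,-80,0.5,-0.37,-0.4,0.25],[61,-326,-90,0.56,-0.42,-0.45,0.25],[68,-363,-99,0.622,-0.465,-0.502,0.25],[68,-363,-99,0.622,-0.465,-0.502,0.25],[68,-363,-99,0.622,-0.465,-0.502,0.25],[68,-363,-99,0.622,-0.465,-0.502,0.25]]])

```text
time: 52.8
ee_pos: [0.4572, -0.3748, 0.2999]
tcp_rot: [0.0, 30.0, -35.9]
wrist_force: [-0.2, 1.0, -0.3]
opening: 0.0341
```

```bash
python3 axis.py .457 -.375 .17 .3; python3 - <<'E'
from h import *
go((.4555,-.375,.134),t=T(-36,30),jaw=J(54))
E
```

```text
0.17 12 x [0.451 0.461 0.466] y [-0.38  -0.367 -0.361]
0.185 33 x [0.452 0.464 0.469] y [-0.379 -0.367 -0.36 ]
0.2 32 x [0.456 0.463 0.468] y [-0.381 -0.367 -0.36 ]
0.215 37 x [0.454 0.463 0.468] y [-0.381 -0.367 -0.361]
0.23 41 x [0.454 0.463 0.469] y [-0.38  -0.367 -0.361]
0.245 35 x [0.452 0.463 0.468] y [-0.381 -0.368 -0.361]
0.26 40 x [0.454 0.462 0.468] y [-0.383 -0.368 -0.361]
0.275 35 x [0.454 0.464 0.467] y [-0.377 -0.368 -0.36 ]
0.29 16 x [0.458 0.462 0.47 ] y [-0.383 -0.369 -0.352]
t 52.85 pos [ 0.4573 -0.3748  0.3005] q [-41.8 -44.9 -42.5  32.5   5.1  -2.9] open 0.0345 F [-0.7  0.6  0.2]
  shift [  82.    -1.3 -144.9] rotvec [ 0.0007  0.0006 -0.0013] deg 0.1
  shift [  82.    -1.3 -144.9] rotvec [-3.1409e+00  2.1000e-03  9.0000e-04] deg 180.0
```

Emit:
apply_moves(rows=[[[2,0,-2,0,0,0,0.25],[14,0,-23,0,0,0,0.25],[26,0,-44,0,0,0,0.25],[38,0,-65,0,0,0,0.25],[50,0,-86,0,0,0,0.25],[62,0,-107,0,0,0,0.25],[73,0,-126,0,0,0,0.25],[80,0,-138,0,0,0,0.25],[84,0,-145,0,0,0,0.25],[84,0,-145,0,0,0,0.25],[84,0,-145,0,0,0,0.25]]])

```text
time: 53.95
ee_pos: [0.458, -0.375, 0.1342]
tcp_rot: [-0.0, 29.9, -35.9]
wrist_force: [-0.6, 0.7, -0.2]
opening: 0.0343
```

```bash
python3 - <<'E'
from h import *
go((.457,-.374,.128),t=T(-36,30),jaw=J(54))
p=save('scene','s8.png')
im=cv2.imread('pics/s8.png'); cv2.imwrite('pics/s8c.png',cv2.resize(im[100:260,80:240],None,fx=3.7,fy=3.7,interpolation=cv2.INTER_CUBIC))
E
```

```text
t 53.95 pos [ 0.458  -0.375   0.1342] q [-41.7 -42.8 -60.1  12.7   5.1  -2.9] open 0.0343 F [-0.6  0.7 -0.2]
  shift [ 1.9  0.2 -6.1] rotvec [ 0.0011  0.0018 -0.0016] deg 0.2
  shift [ 1.9  0.2 -6.1] rotvec [-3.1405e+00  2.6000e-03  2.9000e-03] deg 179.9
```

View pics/s8c.png

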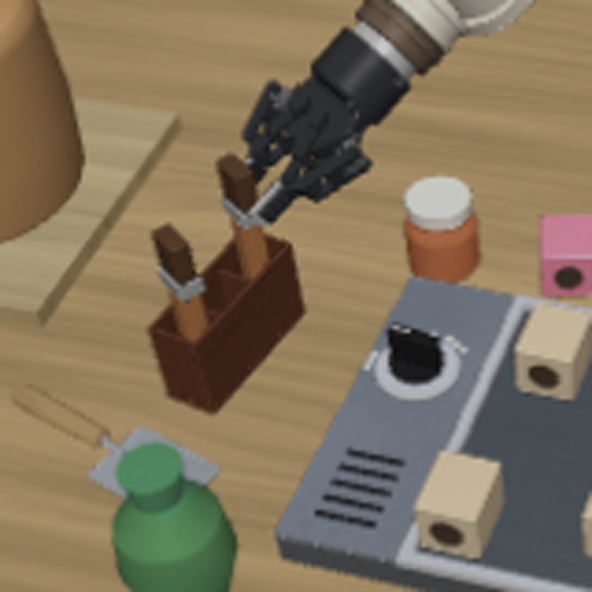

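Brush 2's handle is in the near cell. One prop (crop 460,505) has meanwhile been knocked aside toward the strip, so I'll mend that next. Releasing first.

Emit:
apply_moves(rows=[[[2,0,-6,0,0,0,0.25],[2,0,-6,0,0,0,0.25],[2,0,-6,0,0,0,0.8],[2,0,-6,0,0,0,0.8],[2,0,-6,0,0,0,0.8],[2,0,-6,0,0,0,0.8],[-8,0,8,0,0,0,0.8],[-25,0,35,0,0,0,0.8],[-42,0,70,0,0,0,0.9],[-60,0,105,0,0,0,1],[-80,0,140,0,0.1,0,1],[-90,0,155,0,0.25,0,1],[-90,0,155,0,0.4,0,1],[-90,0,155,0,0.5,0,1]]])

```text
time: 55.4
ee_pos: [0.4577, -0.3749, 0.3168]
tcp_rot: [-0.1, 58.6, -36.0]
wrist_force: [0.9, 0.0, 0.2]
opening: 0.0852
```

```bash
python3 - <<'E'
from h import *
props(.07,.095)
p=save('scene','s9.png')
im=cv2.imread('pics/s9.png'); cv2.imwrite('pics/s9c.png',cv2.resize(im[130:290,80:330],None,fx=3,fy=3,interpolation=cv2.INTER_CUBIC))
go((.56,-.1,.28),jaw=J(88))
E
```

```text
top n 260 c [ 658. -125.] LxW 62 48 longaxis deg -1.4 z 0.079
top n 260 c [641. 101.] LxW 61 52 longaxis deg 90.0 z 0.08
top n 264 c [637.   0.] LxW 61 47 longaxis deg -0.1 z 0.08
top n 286 c [489. 107.] LxW 61 50 longaxis deg 1.0 z 0.08
top n 286 c [488.   3.] LxW 59 51 longaxis deg 89.6 z 0.08
top n 287 c [483. -97.] LxW 60 50 longaxis deg -2.2 z 0.08
scene n 270 c [483. -95.] LxW 67 50 longaxis deg -3.5 z 0.081
scene n 281 c [488.   5.] LxW 59 55 longaxis deg 87.5 z 0.081
scene n 283 c [491. 109.] LxW 65 50 longaxis deg -2.0 z 0.081
scene n 347 c [ 659. -124.] LxW 63 51 longaxis deg -3.9 z 0.081
scene n 348 c [638.   1.] LxW 63 50 longaxis deg -2.3 z 0.081
scene n 350 c [640. 102.] LxW 60 56 longaxis deg 89.4 z 0.081
t 55.55 pos [ 0.4588 -0.3756  0.3126] q [-40.5 -18.9  -9.3  68.2   2.4  -3.9] open 0.0852 F [-0.1  0.  -0.1]
  shift [-13.6 282.6 -84.9] rotvec [-0.5763  0.5321  0.162 ] deg 45.9
  shift [-13.6 282.6 -84.9] rotvec [ 2.4685  0.2113 -0.6942] deg 147.4
```

View pics/s9c.png

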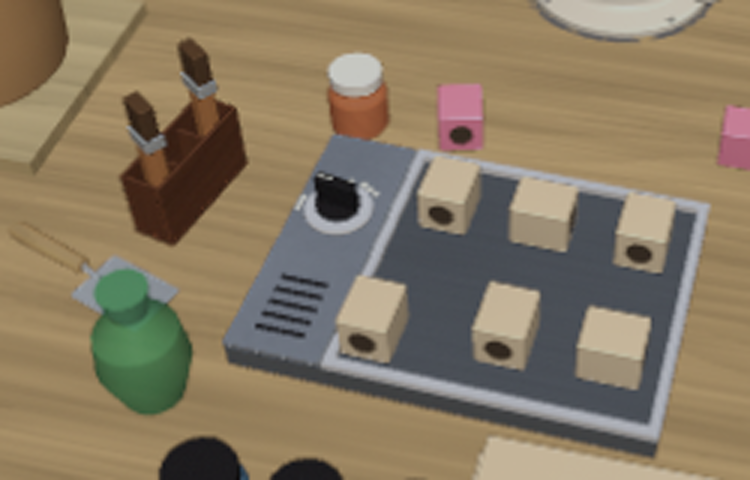

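Both brushes stand in the stand, at crop (150,140) and (200,90). The knocked prop at (370,320) gets regrasped and put back.

```bash
python3 - <<'E'
from h import *
go((.6585,-.1245,.20),jaw=J(87))
E
```

```text
t 55.55 pos [ 0.4588 -0.3756  0.3126] q [-40.5 -18.9  -9.3  68.2   2.4  -3.9] open 0.0852 F [-0.1  0.  -0.1]
  shift [103.8 320.5 -46.2] rotvec [-0.5593  0.533   0.1572] deg 45.2
  shift [103.8 320.5 -46.2] rotvec [ 2.4851  0.2061 -0.6989] deg 148.4
```

Emit:
apply_moves(rows=[[[0,36,-5,-0.06,0.06,0.02,1],[10,71,-10,-0.12,0.12,0.035,1],[25,107,-15,-0.19,0.18,0.05,1],[40,142,-20,-0.25,0.24,0.07,1],[55,178,-26,-0.31,0.3,0.09,1],[70,214,-31,-0.37,0.36,0.1,1],[80,249,-36,-0.43,0.41,0.12,1],[92,285,-41,-0.5,0.47,0.14,1],[104,320,-46,-0.559,0.533,0.157,1],[104,320,-46,-0.559,0.533,0.157,1],[104,320,-46,-0.559,0.533,0.157,1]]])

```text
time: 56.65
ee_pos: [0.6582, -0.1246, 0.1984]
tcp_rot: [-112.4, 90.0, -115.3]
wrist_force: [-1.0, -1.0, 0.5]
opening: 0.0851
```

```bash
python3 - <<'E'
from h import *
go((.6585,-.1245,.049),jaw=J(87))
save('wrist','w9.png')
E
```

```text
t 56.65 pos [ 0.6582 -0.1246  0.1984] q [-10.7  21.7  26.3  94.6  -0.   -7.7] open 0.0851 F [-1.  -1.   0.5]
  shift [1.494e+02 1.000e-01 3.000e-01] rotvec [ 0.0002 -0.0001  0.0001] deg 0.0
  shift [1.494e+02 1.000e-01 3.000e-01] rotvec [-3.1414e+00 -2.0000e-04 -1.0000e-04] deg 180.0
```

View pics/w9.png

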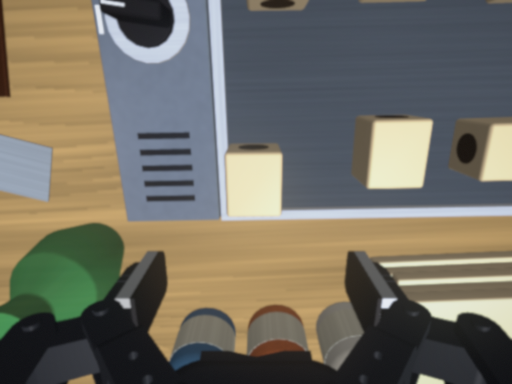

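The prop at (255,180) is centred between the fingers. Grasping.

Emit:
apply_moves(rows=[[[45,0,0,0,0,0,1],[90,0,0,0,0,0,1],[130,0,0,0,0,0,1],[148,0,0,0,0,0,1],[148,0,0,0,0,0,1],[148,0,0,0,0,0,0.4],[148,0,0,0,0,0,0.4],[148,0,0,0,0,0,0.4],[148,0,0,0,0,0,0.4],[148,0,0,0,0,0,0.4],[148,0,0,0,0,0,0.4],[130,0,0,0,0,0,0.4],[118,0,0,0,0,0,0.4],[118,0,0,0,0,0,0.4]]], newtons=50)

```text
time: 58.1
ee_pos: [0.6595, -0.1256, 0.0853]
tcp_rot: [-9.8, 89.6, -12.9]
wrist_force: [-0.6, 0.1, -2.4]
opening: 0.0491
```

```bash
python3 - <<'E'
from h import *
s=slot(.075,-.103); print(s); go((s[0],s[1],.0495),jaw=np.r_[PY,0])
E
```

```text
[ 0.633556  -0.1044132]
t 58.1 pos [ 0.6595 -0.1256  0.0853] q [-10.8  20.9  12.7  81.5  -0.   -7.7] open 0.0491 F [-0.6  0.1 -2.4]
  shift [ 35.6  19.8 -27.2] rotvec [-0.0202  0.0067  0.0012] deg 1.2
  shift [ 35.6  19.8 -27.2] rotvec [ 3.1214e+00  1.9000e-03 -1.0500e-02] deg 178.8
```

Emit:
apply_moves(rows=[[[0,10,-14,-0.02,0.007,0,0.4],[0,20,-27,-0.02,0.007,0,0.4],[0,20,-27,-0.02,0.007,0,0.4],[18,20,-27,-0.02,0.007,0,0.4],[30,20,-27,-0.02,0.007,0,0.4],[35,20,-27,-0.02,0.007,0,0.4],[35,20,-27,-0.02,0.007,0,0.4],[35,20,-27,-0.02,0.007,0,0.4],[35,20,-27,-0.02,0.007,0,0.8],[35,20,-27,-0.02,0.007,0,0.8],[35,20,-27,-0.02,0.007,0,0.8],[-5,20,-27,-0.02,0.007,0,0.8],[-45,20,-27,-0.02,0.007,0,1],[-85,20,-27,-0.02,0.007,0,1],[-110,20,-27,-0.02,0.007,0,1],[-110,20,-27,-0.02,0.007,0,1]]])

```text
time: 59.7
ee_pos: [0.6343, -0.1043, 0.1992]
tcp_rot: [-19.9, 89.7, -21.8]
wrist_force: [0.6, -0.2, -0.0]
opening: 0.0853
```

```bash
python3 - <<'E'
from h import *
props(.07,.095,('scene','top'))
go((.515,-.2085,.20),jaw=J(-12))
E
```

```text
scene n 85 c [487. -78.] LxW 61 25 longaxis deg -14.4 z 0.081
scene n 49 c [ 493. -117.] LxW 45 15 longaxis deg 19.4 z 0.081
scene n 280 c [488.   4.] LxW 61 55 longaxis deg 90.0 z 0.081
scene n 279 c [490. 109.] LxW 65 50 longaxis deg -1.5 z 0.081
scene n 331 c [ 633. -102.] LxW 62 50 longaxis deg -1.7 z 0.081
scene n 344 c [638.   1.] LxW 62 50 longaxis deg -1.7 z 0.081
scene n 363 c [640. 103.] LxW 60 54 longaxis deg 88.9 z 0.081
top n 264 c [640. 102.] LxW 60 52 longaxis deg 86.5 z 0.08
top n 264 c [637.   0.] LxW 61 47 longaxis deg -0.1 z 0.08
top n 284 c [489. 107.] LxW 60 50 longaxis deg -0.4 z 0.08
top n 170 c [489.  15.] LxW 52 37 longaxis deg -8.2 z 0.08
t 59.8 pos [ 0.6331 -0.1041  0.1947] q [-9.3 17.4 20.4 93.  -0.1 -7.4] open 0.0857 F [-0.5  0.3 -0.5]
  shift [  -5.1 -108.3 -114.6] rotvec [1.7469e+00 1.0000e-03 1.1000e-03] deg 100.1
  shift [  -5.1 -108.3 -114.6] rotvec [-1.3947e+00 -1.0000e-03  1.0000e-03] deg 79.9
```

Emit:
apply_moves(rows=[[[-10,-36,-38,-0.14,0,0,1],[-10,-72,-76,-0.28,0,0,1],[-5,-108,-115,-0.42,0,0,1],[-5,-108,-115,-0.56,0,0,1],[-5,-108,-115,-0.7,0,0,1],[-5,-108,-115,-0.84,0,0,1],[-5,-108,-115,-0.98,0,0,1],[-5,-108,-115,-1.12,0,0,1],[-5,-108,-115,-1.26,0,0,0.7],[-5,-108,-115,-1.395,0,0,0.7],[-5,-108,-115,-1.395,0,0,0.7],[-5,-108,-115,-1.395,0,0,0.7]]])

```text
time: 61.0
ee_pos: [0.5142, -0.2081, 0.1986]
tcp_rot: [117.6, 89.9, -164.6]
wrist_force: [-0.2, 0.6, 0.4]
opening: 0.0599
```

```bash
python3 - <<'E'
from h import *
p=save('wrist','w10.png'); P=cloud(p)
o=ortho(p,.040,.44,.59,-.28,-.14,.00025); wr('k1.png',o)
x,y,z=P[...,0],P[...,1],P[...,2]
m=(z>.075)&(z<.09)&(abs(x-.515)<.04)&(abs(y+.2085)<.04)
r=cv2.minAreaRect((P[m][:,:2]*1000).astype(np.float32)); print(m.sum(),r,np.median(P[m],axis=0))
o=ortho(p,.082,.44,.59,-.28,-.14,.00025); wr('k2.png',o)
go((.515,-.2085,.095),jaw=J(168))
E
```

```text
789 ((514.8779907226562, -208.87794494628906), (45.83012390136719, 13.963774681091309), 79.71047973632812) [ 0.51450623 -0.21073224  0.08065663]
t 61.05 pos [ 0.5144 -0.2081  0.1989] q [-22.    5.1   6.7  91.6  -0.1 -99.8] open 0.0601 F [-0.5  0.   0.6]
  shift [ 1.039e+02 -8.000e-01 -1.000e-01] rotvec [-0.0034 -0.001  -0.0013] deg 0.2
  shift [ 1.039e+02 -8.000e-01 -1.000e-01] rotvec [ 3.1382e+00 -2.0000e-03  1.6000e-03] deg 179.8
```

View pics/k1.png

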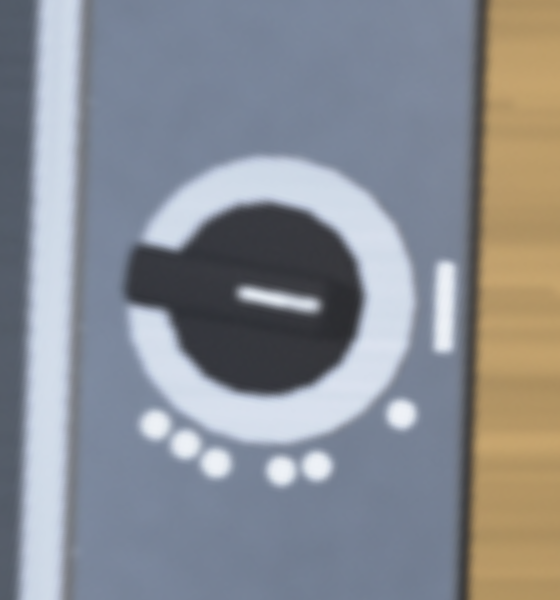

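View pics/k2.png

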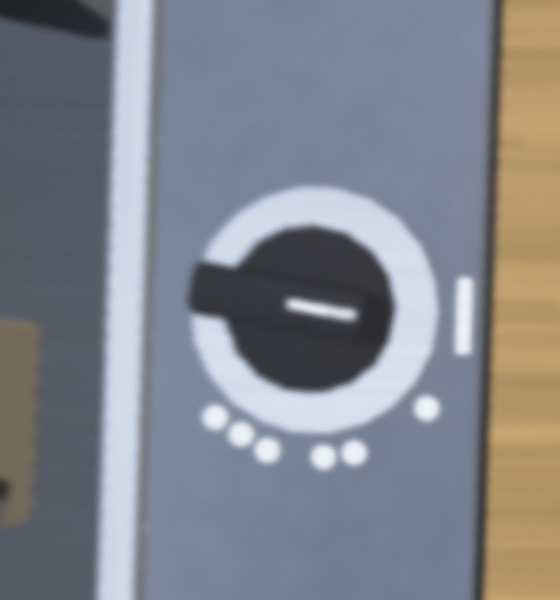

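The pointer lies about 10° below image-right, while the white bar is at about 2° and the two dots at about 82°. So I need a clockwise turn of about 1.25 rad. Gripping the bar.

Emit:
apply_moves(rows=[[[45,-1,-1,-0.033,0,0,0.6],[90,-1,-1,-0.033,0,0,0.6],[125,-1,-1,-0.033,0,0,0.6],[140,-1,-1,-0.033,0,0,0.6],[140,-1,-1,-0.033,0,0,0.6],[140,-1,-1,-0.033,0,0,0.0],[140,-1,-1,-0.033,0,0,0.0],[140,-1,-1,-0.033,0,0,0.0],[140,-1,-1,-0.033,0,0,0.0],[140,-1,-1,-0.033,0,0,0.0],[140,-1,-1,-0.033,0,0,0.0],[140,-1,-1,-0.033,0,0,0.0]]], newtons=40)

```text
time: 62.25
ee_pos: [0.5154, -0.2098, 0.0612]
tcp_rot: [-151.2, 89.9, -71.6]
wrist_force: [-3.1, -0.3, 7.8]
opening: 0.013
```

```bash
python3 - <<'E'
from h import *
a=169.7-71.8
go((.5149,-.2089,.059),jaw=J(a)); print(get_obs()['torque'])
E
```

```text
t 62.25 pos [ 0.5154 -0.2098  0.0612] q [-2.210e+01  5.900e+00 -7.700e+00  7.630e+01 -1.000e-01 -1.018e+02] open 0.013 F [-3.1 -0.3  7.8]
  shift [2.2 0.7 0.8] rotvec [ 1.2527e+00 -9.0000e-04  1.9000e-03] deg 71.8
  shift [2.2 0.7 0.8] rotvec [-1.8889e+00 -2.0000e-03 -1.0000e-03] deg 108.2
[ 0.15296552  0.7412704  -0.06184699]
```

Emit:
apply_moves(rows=[[[0,0,0,0.1,0,0,0],[0,0,0,0.2,0,0,0],[0,0,0,0.3,0,0,0],[0,0,0,0.4,0,0,0],[0,0,0,0.5,0,0,0],[0,0,0,0.6,0,0,0],[0,0,0,0.7,0,0,0],[0,0,0,0.8,0,0,0],[0,0,0,0.9,0,0,0],[0,0,0,1.0,0,0,0],[0,0,0,1.1,0,0,0],[0,0,0,1.18,0,0,0],[0,0,0,1.23,0,0,0],[0,0,0,1.253,0,0,0],[0,0,0,1.253,0,0,0],[0,0,0,1.253,0,0,0]]])

```text
time: 63.85
ee_pos: [0.5151, -0.2096, 0.0613]
tcp_rot: [-103.1, 89.9, -95.1]
wrist_force: [-3.7, 2.6, -3.1]
opening: 0.0132
```

```bash
python3 - <<'E'
from h import *
go((.5149,-.2089,.059),jaw=J(169.7-71.8)); print(get_obs()['torque'])
E
```

```text
t 63.85 pos [ 0.5151 -0.2096  0.0613] q [-22.1   5.9  -7.7  76.3  -0.1 -30. ] open 0.0132 F [-3.7  2.6 -3.1]
  shift [ 2.3  0.7 -0.1] rotvec [ 0.0008 -0.0003  0.0014] deg 0.1
  shift [ 2.3  0.7 -0.1] rotvec [-3.1408e+00 -2.2000e-03 -5.0000e-04] deg 180.0
[ 0.4740422   0.95909147 -0.03725301]
```

Release, rise and measure.

Emit:
apply_moves(rows=[[[0,0,0,0,0,0,0.5],[0,0,0,0,0,0,0.5],[0,0,0,0,0,0,0.5],[0,0,0,0,0,0,0.5],[-20,0,0,0,0,0,0.5],[-60,0,0,0,0,0,0.5],[-105,0,0,0,0,0,0.6],[-140,0,0,0,0,0,0.7],[-140,0,0,0,0,0,0.7]]])

```text
time: 64.75
ee_pos: [0.5168, -0.2101, 0.2072]
tcp_rot: [-38.8, 89.5, -30.9]
wrist_force: [0.1, 0.1, 0.7]
opening: 0.0596
```

```bash
cat > knob.py <<'E'
from h import *
p=cams.camera('wrist'); P=cloud(p)
x,y,z=P[...,0],P[...,1],P[...,2]
m=(z>.075)&(z<.09)&(abs(x-.515)<.04)&(abs(y+.2085)<.04)
r=cv2.minAreaRect((P[m][:,:2]*1000).astype(np.float32)); print(m.sum(),r)
# dots: white bits on the strip plane
o=ortho(p,.038,.44,.59,-.28,-.14,.00025); wr('k3.png',o)
E
python3 knob.py
```

```text
749 ((513.971435546875, -208.38412475585938), (45.00850296020508, 13.640109062194824), 7.606067657470703)
```

View pics/k3.png

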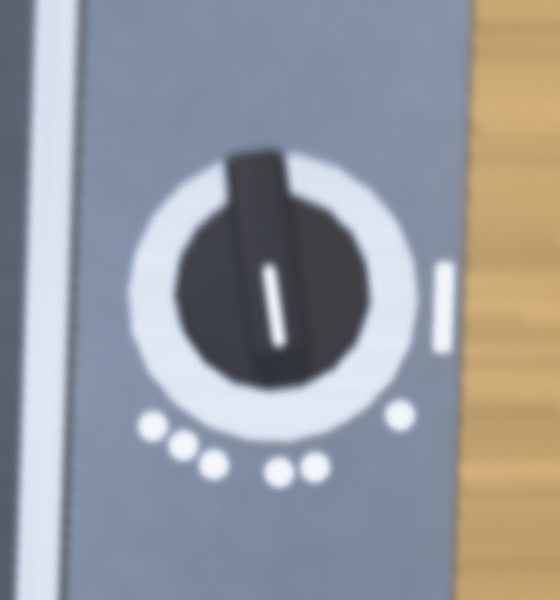

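The pointer aims at the two dots, with a measured direction of 82.4° against the 82.1° target. I'll retreat for the final check.

Emit:
apply_moves(rows=[[[-40,0,0,0,0,0,0.7],[-80,0,0,0,0,0,0.7],[-110,-5,40,0,0,0,0.7],[-110,-5,80,0,0,0,0.7],[-110,-5,100,0,0,0,0.7],[-110,-5,100,0,0,0,0.7]]])

```text
time: 65.4
ee_pos: [0.6178, -0.2001, 0.3113]
tcp_rot: [-65.1, 89.9, -57.1]
wrist_force: [-0.6, 0.1, -0.5]
opening: 0.06
```

```bash
python3 - <<'E'
from h import *
go((.4,-.3,.3),jaw=J(90))
props(.07,.095)
p=save('scene','s10.png'); q=save('top','t10.png')
im=np.hstack([cv2.imread('pics/s10.png')[60:300,40:440]]); cv2.imwrite('pics/s10c.png',cv2.resize(im,None,fx=2,fy=2,interpolation=cv2.INTER_CUBIC))
for l in ['mug','jar','bowl','scraper','vase']:
    for c in (q,p): print(l,[np.round(d['at'],3).tolist() for d in cams.find_in(l,c)][:1])
E
python3 axis.py .543 -.394 .09 .15; python3 axis.py .457 -.375 .09 .15
```

```text
t 65.4 pos [ 0.6178 -0.2001  0.3113] q [-1.790e+01  2.330e+01  4.140e+01  1.079e+02 -1.000e-01 -2.590e+01] open 0.06 F [-0.6  0.1 -0.5]
  shift [  11.2  -68.5 -229.6] rotvec [0.1402 0.0012 0.0022] deg 8.0
  shift [  11.2  -68.5 -229.6] rotvec [-3.0014e+00 -3.3000e-03  1.8000e-03] deg 172.0
top n 263 c [640. 102.] LxW 60 51 longaxis deg 85.5 z 0.08
top n 262 c [637.   0.] LxW 61 47 longaxis deg 0.0 z 0.08
top n 266 c [ 634. -104.] LxW 62 47 longaxis deg -0.3 z 0.08
top n 282 c [489. 106.] LxW 60 50 longaxis deg 0.0 z 0.08
top n 286 c [488.   3.] LxW 59 50 longaxis deg -89.9 z 0.08
top n 134 c [483. -87.] LxW 60 29 longaxis deg -7.2 z 0.079
scene n 266 c [483. -96.] LxW 64 51 longaxis deg -2.9 z 0.081
scene n 279 c [486.   4.] LxW 60 58 longaxis deg 86.3 z 0.081
scene n 282 c [490. 109.] LxW 65 50 longaxis deg -2.1 z 0.081
scene n 334 c [ 633. -102.] LxW 63 50 longaxis deg -0.6 z 0.081
scene n 345 c [638.   1.] LxW 63 50 longaxis deg -1.5 z 0.081
scene n 357 c [641. 102.] LxW 60 53 longaxis deg -89.8 z 0.081
mug [[0.663, 0.272, 0.04]]
mug [[0.666, 0.279, 0.055]]
jar [[0.33, -0.265, 0.08]]
jar [[0.361, -0.228, 0.055]]
bowl [[0.624, -0.097, 0.08]]
bowl [[0.66, 0.414, 0.027]]
scraper [[0.627, -0.426, 0.002]]
scraper [[0.626, -0.448, 0.007]]
vase []
vase [[0.762, -0.308, 0.092]]
0.09 32 x [0.544 0.552 0.558] y [-0.399 -0.385 -0.377]
0.105 28 x [0.544 0.552 0.557] y [-0.4   -0.385 -0.378]
0.12 33 x [0.547 0.554 0.561] y [-0.402 -0.381 -0.372]
0.135 43 x [0.544 0.554 0.562] y [-0.407 -0.383 -0.374]
0.09 30 x [0.454 0.463 0.469] y [-0.382 -0.367 -0.358]
0.105 27 x [0.457 0.463 0.468] y [-0.381 -0.367 -0.36 ]
0.12 28 x [0.459 0.467 0.473] y [-0.383 -0.364 -0.353]
0.135 42 x [0.456 0.465 0.471] y [-0.389 -0.364 -0.354]
```

View pics/s10c.png

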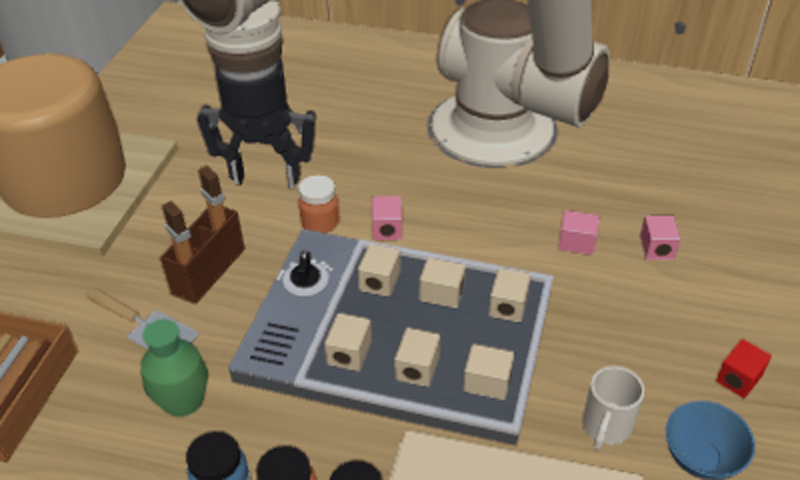

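View pics/t10.png

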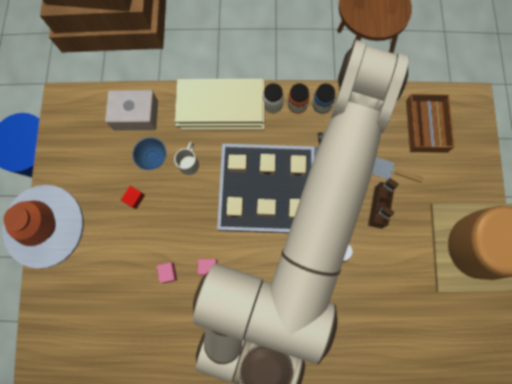

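All checks agree: six props in the grid, brushes up, knob at two dots and crockery unmoved. Handing in.

```bash
python3 - <<'E'
from h import *
bot.job_done()
E
```

```text
the job is handed in; nothing more can be done
```

The job is handed in, with about 66 s on the robot's clock. No verdict is reported.

- **Props:** The heap held six props. They now lie in a 2 x 3 grid in a single layer, with gaps of about 4.5 cm or more and every quarter of the plate covered. One prop was knocked about 3 cm aside during the run. I saw it and put it back before touching the selector.
- **Brushes:** Both stand upright with their handles down, in the far and near cells of the stand.
- **Selector:** I turned it last. The pointer measured 82.4° against 82.1° for the two dots, about 1.40 rad.
- **Last checks:** The scene camera still finds the mug, jar, bowl, scraper and vase where they were, to within a few millimetres. From the top camera the arm hid the selector, the vase and part of one prop. Its network gave a false bowl reading, no vase and a jar reading about 3 cm off, so I went by the scene camera for those.
- **Joint limit:** Joint 2 reached about -48.55° while backing off the first brush, right at its -48.56° limit. I saw no reading past it.

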